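# Weight down the templates on the hide

## Task

The templates lie on the hide ready to be scribed round. Take the stack of steel weights apart and lay each in the middle of its own template so the outline stays clear: the long bar on the strap template and the rectangular plate on the pocket template, each lying the same way as its template, the disc on the round template and the small knobbed weight on the key-fob template. Set them down gently, cork side down, let none tip over, and leave the brush and the thread spool where they are.

Things in the scene. Friction and masses are not known exactly. Their poses are not given: they have to be found in the camera images.
- knob_weight: Small round weight with a knob, top of the stack: body 34 mm diameter and 22 mm high, above it a 10 mm neck and a knob 18 mm in diameter from 30 to 40 mm; 40 mm high in all, about 0.17 kg. Turned any way. Loose steel on a 2 mm cork facing. Origin at the centre of its underside, z up. It rests on the disc; grip body or knob.
- disc: Flat round weight, second from the top: 54 mm diameter, 20 mm high, about 0.34 kg. Turned any way. Loose steel on a 2 mm cork facing. Origin at the centre of its underside, z up. It rests on the plate.
- plate: Flat rectangular weight, third from the top: 56 mm along its x, 90 mm along its y, 18 mm high, about 0.65 kg. Loose steel on a 2 mm cork facing. Origin at the centre of its underside, z up. It rests on the bar, its y within 7 degrees of the bar's y.
- bar: Long narrow weight, bottom of the stack, lying on the hide: 32 mm along its x, 140 mm along its y, 20 mm high, about 0.64 kg. Loose steel on a 2 mm cork facing. Origin at the centre of its underside, z up. Its y is within about 30 degrees of world y. The hide is flat, its top at z = 0.003; the templates lie on it too. Stack and templates swap places between starts.
- strap_template: Template of a strap with both ends round: 66 mm along its x, 220 mm along its y, a dark 10 mm hole near each end. Fixed in place on the hide. Plywood, 4 mm thick, lying flat; origin at the centre of its underside, z up. Its y is within about 30 degrees of world y.
- pocket_template: Template of a pocket, a rectangle with rounded corners: 110 mm along its x, 150 mm along its y, with stitch marks along three edges. Fixed in place on the hide. Plywood, 4 mm thick, lying flat; origin at the centre of its underside, z up. Its y is within about 30 degrees of world y.
- round_template: Round template (coaster): 100 mm diameter, with a ring of stitch marks. Fixed in place on the hide. Plywood, 4 mm thick, lying flat; origin at the centre of its underside, z up.
- fob_template: Template of a key fob, the smallest: 56 mm along its x, 90 mm along its y, one end (its +y) round with a small dark hole, the other square. Fixed in place on the hide. Plywood, 4 mm thick, lying flat; origin at the centre of its underside, z up. The centre is that of the 56 x 90 mm outline. Its y is within about 30 degrees of world y.
- brush: Bystander, loose: horsehair brush standing on its dark bristles, wooden back 52 x 150 mm, 48 mm high; origin at the centre of its underside, long side along its y.
- spool: Bystander, loose: upright spool of waxed thread, 56 mm diameter, 60 mm high; origin at the centre of its underside.
Not all that is in view belongs to the job. Leave any pink or turquoise look-alike of the plate alone.

How it is judged:
At the end, for the whole second after the job is handed in: Each weight lies flat and at rest on its own template, its centre within 10 mm of the template's centre (bar on strap, plate on pocket, disc on round, knobbed weight on key fob); bar and plate lie along their templates' long side within 0.15 rad (8.6 degrees), either way round (horizontal distance between bar and strap_template below 0.01 m and z of bar in the frame of strap_template between 0.0015 and 0.0065 m and angle between each of bar, plate, disc, knob_weight's own z axis and vertical below 0.1 rad and linear speed of each of bar, plate, disc, knob_weight below 0.02 m/s and angle between the y axis of bar and the y axis of strap_template, either way round below 0.15 rad and horizontal distance between plate and pocket_template below 0.01 m and z of plate in the frame of pocket_template between 0.0015 and 0.0065 m and angle between the y axis of plate and the y axis of pocket_template, either way round below 0.15 rad and horizontal distance between disc and round_template below 0.01 m and z of disc in the frame of round_template between 0.0015 and 0.0065 m and horizontal distance between knob_weight and fob_template below 0.01 m and z of knob_weight in the frame of fob_template between 0.0015 and 0.0065 m); the robot touches nothing.
It fails at once if a weight is tipped over (angle between any of bar, plate, disc, knob_weight's own z axis and vertical above 0.5 rad).
It fails at once if a weight strikes or is pressed on its template with over 80 N (contact force between bar and strap_template above 80 N or contact force between plate and pocket_template above 80 N or contact force between disc and round_template above 80 N or contact force between knob_weight and fob_template above 80 N).
It fails at once if the brush or the thread spool is pushed more than 15 mm (distance of any of brush, spool from where it was at the start of the episode above 0.015 m).
It fails at once if a weight is let fall: out of the fingers over its template and more than 15 mm above it ((horizontal distance between bar and strap_template below 0.06 m and z of bar in the frame of strap_template above 0.019 m and contact force between bar and the fingers below 0.2 N) or (horizontal distance between plate and pocket_template below 0.06 m and z of plate in the frame of pocket_template above 0.019 m and contact force between plate and the fingers below 0.2 N) or (horizontal distance between disc and round_template below 0.06 m and z of disc in the frame of round_template above 0.019 m and contact force between disc and the fingers below 0.2 N) or (horizontal distance between knob_weight and fob_template below 0.06 m and z of knob_weight in the frame of fob_template above 0.019 m and contact force between knob_weight and the fingers below 0.2 N)).
It also fails if it takes over 112 s, if anything falls off the work surface, if the arm or the gripper's body presses on something with over 40 N, if the wrist force passes 120 N, or if a joint passes its speed limit or range.

## Robot

A 6-joint arm with a two-finger parallel gripper is mounted at the origin on the work surface. World frame = base frame: x ahead of the robot, y to its left, z up, the work surface at z = 0. Lengths are in m, angles in rad, forces in N, time in s.
With the tool pointing down it reaches from about 0.35 to 0.8 m from the base axis. Payload 7.3 kg.
Tool frame: the origin (TCP) lies on the centre line of the jaws, within the pads' length; the fingertips stand 22 mm ahead of it and the grasp point (between the pads) lies 3 mm ahead of it; z points along the fingers, y is the line along which they close (so a half turn about z gives the same grasp; the last joint's range is limited). The gripper opens to 85 mm and grips with 20 to 120 N. Pads are 22 mm wide; open, the fingers measure 114 mm over their backs; the gripper's body (76 mm by 85 mm) begins 54 mm behind the grasp point. The pads swing forward as they close: fully open they stand 13 mm farther back than shut.
Start: joints at [1.19, 0.342, 1.524, -0, 1.275, -0.146], TCP at [0.122, 0.511, 0.253] pointing down, gripper open.
Joint ranges: [-2.53, 2.53], [-0.77, 2.02], [0.04, 2.7], [-1, 4.14], [0.28, 2.66], [-3.11, 3.11]. Speed limits (rad/s): [2.57, 2.57, 3.14, 3.14, 3.14, 3.14].

## Interface

Orientations are given as a 3x3 rotation matrix whose columns are the frame's x, y, z axes.
In Python, from rig import monitor, imaging, job gives the robot as it stands.
- The arm moves only by the tool drive_tool, never from a script. Its argument "increments" is a list of rows, each an object of numbers: "gripper": the finger opening in mm, from 0 to 85.4; "x", "y", "z": the shift along the tool's x, y, z in mm; "ax", "ay", "az": the turn, a rotation vector about the tool's x, y, z in rad. A call has 1 to 8 rows; each row shifts and turns the commanded pose from where the row before left it, along the tool's axes as they then stand; what a row does not reach is not made up. A row lasts 1/12 s, in which the tool goes at most 41.7 mm and 7.16 degrees, less where a joint would pass 70% of its speed; a pose out of reach is approached as far as the arm can. A call is refused whole if a number of a shift passes 41.7 or a number of a turn 0.125, either way. A call with a gripper value outside its range is refused whole. The fingers move at their own pace and stop on an object; "grip_force" is the grip in N (left out, the last holds). Time passes only in rows, so rows that do not move let the fingers close. It gives the time, the measured TCP pose, the force, the opening and the grip force at its end, in the units of the state.
- monitor.read_state(): the state, without advancing time (a new reading comes with each control period).
- imaging.get_image(name): name is "side" or "top"; returns (picture, depth): 384x512x3 uint8, red, green, blue; 384x512 float32, m along the optical axis (not along the pixel's ray), 0 where there is no reading.
- imaging.camera_params(name): a dict with "mtx" (3x3 intrinsics, pixels), "cam_to_world" (4x4, takes a point from camera to world coordinates). Camera axes: x right, y down, z forward; pixel columns grow to the right and rows downward; lengths in m; the calibration is good to about 2 mm. A picture is of the moment at which its call begins. camera_params takes no time and is no camera call.
- job.hand_in(): hands the job in; it is judged then, once.
The state is a dict: "clock": time; "joints": joint angles; "joint_vel": joint speeds; "tau": joint torques, N m; "position": TCP position; "tcp_rot": TCP orientation; "contact_force": force on the tool from outside, world axes, zero at the start; "wrist_torque": the same for the moment, N m; "gripper_width": finger opening in m; "finger_force": force on a finger pad.
Only numpy, scipy, OpenCV 4.12 (cv2) and the standard library are available. Lean on these libraries where they do the work, as an engineer would, in place of code of your own. Each camera call takes 0.05 s, during which the arm holds its last target. There are 200 camera calls.

## Working session

There is one attempt and no reset: what is moved stays moved. The work goes in short steps, Python scripts to look and compute and a tool call to move; the robot and the scene stay as the last step left them, time stands still between calls to the robot, and variables do not carry over. Pictures are saved under pics/ and viewed, at most 14 in all, crops included, and the job is handed in when it is done.

Besides the shell and the picture viewer there is one more tool, called after "Call:" as name(argument=value, ...), one argument or row to a line, values as JSON. drive_tool: Moves the arm, as the interface text tells. Its arguments: {"type":"object","properties":{"increments":{"type":"array"},"grip_force":{"type":"number"}},"required":["increments"]}

```bash
mkdir -p pics; ls; python3 - <<'E'
from rig import monitor, imaging
import numpy as np, cv2
for n in("top","side"):
    im,d=imaging.get_image(n); np.savez("pics/%s0.npz"%n,im=im,d=d)
    cv2.imwrite("pics/%s0.png"%n,cv2.resize(im[:,:,::-1],(800,600),interpolation=cv2.INTER_CUBIC))
    p=imaging.camera_params(n);print(n,p["mtx"].round(1).tolist(),np.round(p["cam_to_world"],3).tolist())
s=monitor.read_state();print(s)
E
```

```text
pics
top [[363.0, 0.0, 253.6], [0.0, 363.0, 191.2], [0.0, 0.0, 1.0]] [[0.007, -0.998, 0.065, 0.472], [-1.0, -0.007, 0.012, -0.076], [-0.012, -0.065, -0.998, 1.163], [0.0, 0.0, 0.0, 1.0]]
side [[428.2, 0.0, 254.6], [0.0, 428.2, 181.0], [0.0, 0.0, 1.0]] [[0.968, -0.143, 0.204, 0.334], [-0.249, -0.585, 0.772, -0.948], [0.01, -0.798, -0.602, 0.762], [0.0, 0.0, 0.0, 1.0]]
{'clock': 0.1, 'joints': array([ 1.19000410e+00,  3.42649886e-01,  1.52487301e+00, -3.59991574e-06,
        1.27541209e+00, -1.45983150e-01]), 'joint_vel': array([ 0.00090519, -0.00338027, -0.00116699, -0.00071422,  0.00241585,
        0.00110856]), 'tau': array([ 2.60886060e-03, -4.34447300e+01, -2.46494186e+01, -2.18876676e-05,
        4.72208529e-03,  1.06588291e-05]), 'position': array([0.1219996 , 0.51031003, 0.252714  ]), 'tcp_rot': array([[-9.72558975e-01,  2.32655956e-01, -4.95688215e-04],
       [ 2.32656405e-01,  9.72558194e-01, -1.24746064e-03],
       [ 1.91856487e-04, -1.32855408e-03, -9.99999099e-01]]), 'contact_force': array([ 0.29877814,  0.47391463, -0.17490794]), 'wrist_torque': array([-0.03600014, -0.04717337,  0.0587152 ]), 'finger_force': 0.0, 'gripper_width': 0.08510341214804654}
```

View pics/top0.png

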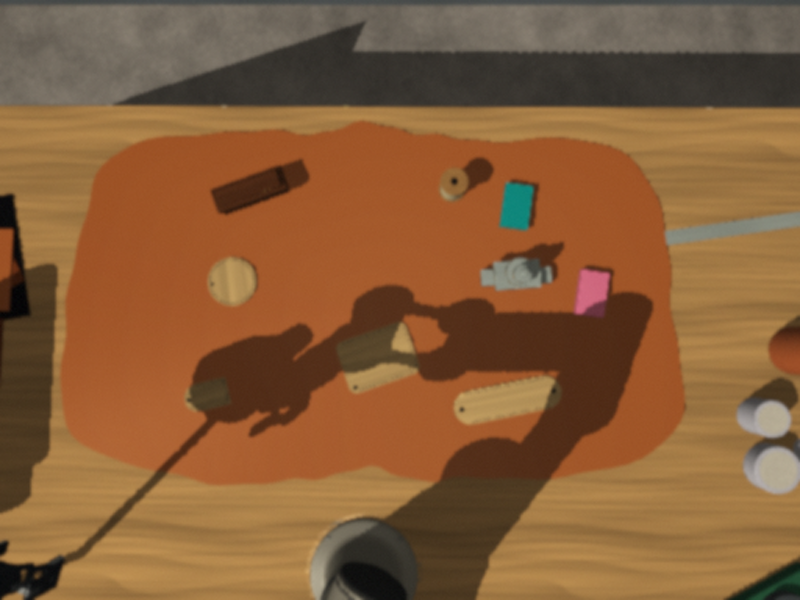

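View pics/side0.png

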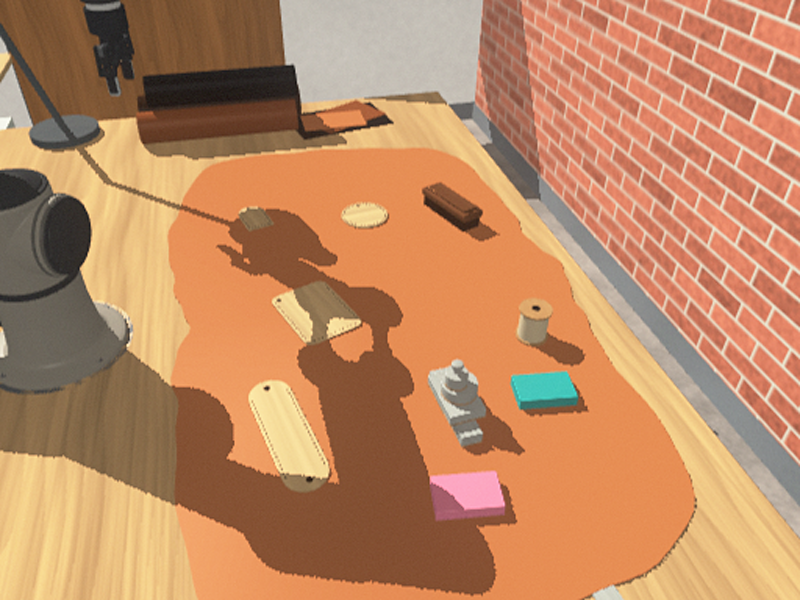

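The top view shows, at 800x600 scale: strap (508,400), pocket (378,357), round (232,282), fob (210,395), and the stack at (517,273). The brush is at (250,190) and the spool at (455,182). The pink and teal look-alikes sit near the stack. The side view agrees. Next I'll segment the plywood by hue and use depth for the stack layers.

```bash
cat > h.py <<'E'
import numpy as np, cv2
from rig import imaging
def load(n,k="0"):
    z=np.load(f"pics/{n}{k}.npz"); p=imaging.camera_params(n); return z["im"],z["d"],p["mtx"],p["cam_to_world"]
def cloud(d,K,T):
    v,u=np.mgrid[:d.shape[0],:d.shape[1]]
    c=np.stack([(u-K[0,2])/K[0,0]*d,(v-K[1,2])/K[1,1]*d,d,np.ones_like(d)],-1); return (c@T.T)[...,:3]
def onplane(uv,z,K,T):
    uv=np.asarray(uv,float).reshape(-1,2); r=np.c_[(uv-K[:2,2])/K[0,0],np.ones(len(uv))]@T[:3,:3].T
    return T[:3,3]+r*((z-T[2,3])/r[:,2])[:,None]
def rect(P):
    (c,s,a)=cv2.minAreaRect((P[:,:2]*1000).astype(np.float32)); a=a if s[0]<s[1] else a-90  # y(long) dir angle from world y
    return np.round(c,1),np.round(sorted(s),1),round((a+90)%180-90,1)
E
python3 - <<'E'
from h import *
exp={'strap':(508,400),'pocket':(378,357),'round':(232,282),'fob':(210,395)}
sexp={'strap':(290,435),'pocket':(317,311),'round':(365,215),'fob':(257,218)}
for n,e in(("top",exp),("side",sexp)):
    im,d,K,T=load(n)
    f=im.astype(float); r=f[...,1]/(f[...,0]+1)
    W=cloud(d,K,T)
    for k,(x,y) in e.items():
        x,y=int(x*.64),int(y*.64)
        m=((r>0.62)).astype(np.uint8)
        N,l,st,_=cv2.connectedComponentsWithStats(m)
        i=l[y,x]; print(n,k,'ratio',r[y,x].round(2),'area',st[i,4] if i else None, 'z',np.nanmedian(W[y-2:y+3,x-2:x+3,2]).round(4))
        if i:
            cs,_=cv2.findContours((l==i).astype(np.uint8),0,2); c=max(cs,key=cv2.contourArea).reshape(-1,2)
            P=onplane(c,.007,K,T); print('   ',*rect(P), 'centroid',np.round(onplane(st[i,:2]+st[i,2:4]/2-.5,.007,K,T)[0]*1000,1))
    # stack layers
    s=(W[...,0]>.45)&(W[...,0]<.70)&(W[...,1]>-.35)&(W[...,1]<-.15)&(d>0)&((f.max(-1)-f.min(-1))<35)
    h=np.histogram(W[s][:,2],bins=np.arange(0,.12,.004)); print(h[0])
    for nm,z in(('bar',.023),('plate',.041),('disc',.061),('knob body',.083),('knob',.101)):
        q=s&(abs(W[...,2]-z)<.005); P=W[q]
        if len(P)>4: print('  ',nm,len(P),P[:,2].mean().round(4),*rect(P),'bbox',np.round(np.r_[P[:,:2].min(0),P[:,:2].max(0)]*1000))
    for nm,c in(('brush',(250,190)),('spool',(455,182)),('teal',(517,205)),('pink',(593,292))) if n=='top' else ():
        print(nm, W[int(c[1]*.64),int(c[0]*.64)].round(3))
for n,box in(("top",(295,150,375,210)),("side",(255,210,345,300))):
    im=load(n)[0]; x0,y0,x1,y1=box; cv2.imwrite(f"pics/{n}_stack.png",cv2.resize(im[y0:y1,x0:x1,::-1],None,fx=6,fy=6,interpolation=cv2.INTER_CUBIC))
E
```

```text
top strap ratio 0.8 area 1511 z 0.0076
    [ 345.8 -286. ] [ 71.1 223. ] 12.1 centroid [ 346.1 -286.3    7. ]
top pocket ratio 0.78 area 1735 z 0.0072
    [429.4 -23.9] [114.8 154.4] 19.3 centroid [430.2 -22.5   7. ]
top round ratio 0.8 area 817 z 0.0077
    [583.1 276.2] [ 99.9 100.4] 0.4 centroid [582.9 276.1   7. ]
top fob ratio 0.78 area 517 z 0.0077
    [349.7 323.5] [59.  93.1] 14.4 centroid [351.8 322.5   7. ]
[ 14  10   2   5   6  38  32   2   4  57 169  37   3   5  29  89  19   5
   3   3  35  33   1   1   7  18   3   0   0]
   bar 75 0.0235 [ 639.3 -273. ] [ 36.7 142.6] 59.7 bbox [ 577. -325.  695. -233.]
   plate 257 0.0416 [ 596.6 -300.8] [53.8 90.1] 4.6 bbox [ 569. -347.  626. -255.]
   disc 135 0.0616 [ 599.8 -302.2] [51.4 52.7] 45.4 bbox [ 573. -328.  625. -276.]
   knob body 71 0.0835 [ 592.8 -302.5] [30.5 32.3] -61.7 bbox [ 577. -320.  607. -287.]
   knob 28 0.1015 [ 593.2 -302.5] [14.5 14.5] -44.8 bbox [ 585. -310.  599. -295.]
brush [0.762 0.231 0.053]
spool [ 0.776 -0.176  0.063]
teal [ 0.739 -0.302  0.025]
pink [ 0.566 -0.456  0.02 ]
side strap ratio 0.9 area 106
[... 238 characters left out ...]
80.9 277.9] [101.9 104.3] -13.5 centroid [580.7 276.4   7. ]
side fob ratio 0.8 area 282 z 0.0055
    [347.6 322.1] [ 60.5 105.7] 14.3 centroid [351.3 315.    7. ]
[  2   2   2   2   4  44  21  40  43 211 118  20  29  29  91  62  11  19
  15  26  83   8   2  10  27   9   0   0   0]
   bar 68 0.0231 [ 587.5 -293.7] [ 53.1 118.2] 13.4 bbox [ 568. -350.  626. -232.]
   plate 336 0.0396 [ 594.7 -302.3] [56.  90.8] 5.2 bbox [ 564. -349.  626. -257.]
   disc 159 0.0597 [ 598.1 -307.4] [47.3 52.1] 85.2 bbox [ 572. -331.  625. -282.]
   knob body 108 0.0814 [ 591.8 -306.7] [28.3 31.8] 69.4 bbox [ 576. -320.  608. -290.]
   knob 36 0.0991 [ 591.6 -305.1] [15.2 16.3] 3.0 bbox [ 584. -313.  599. -297.]
```

View pics/side_stack.png

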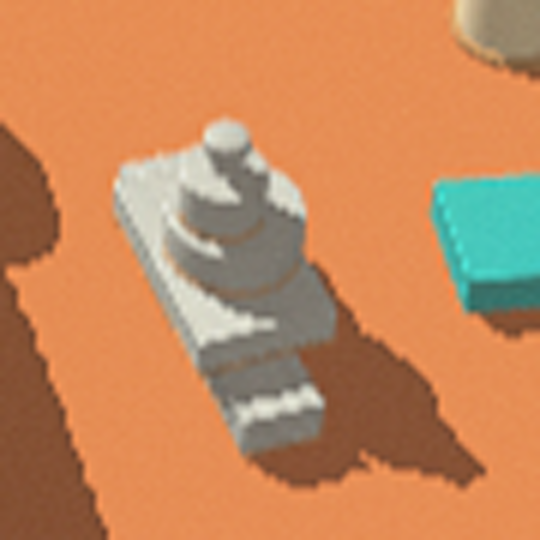

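View pics/top_stack.png

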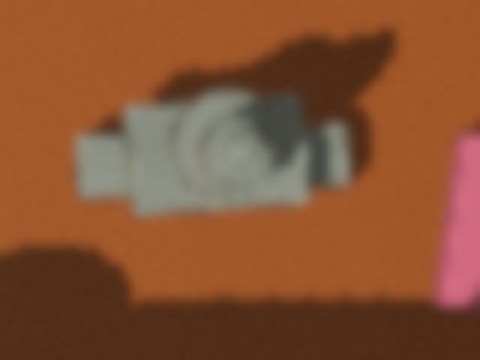

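The crops show the knob, disc and plate (about 5° CCW) sitting on the bar. The bar's ends are at top-crop (76,167) and (350,154). Next I'll compute the bar pose and the lamp pole's position, and write a small planner.

```bash
cat >> h.py <<'E'
def plan(x,y,z,yaw=None,n=None):
    """increments in tool frame to world mm target; yaw deg = angle of tool y from world x"""
    from rig import monitor
    s=monitor.read_state(); R=np.array(s["tcp_rot"]); p=np.array(s["position"])*1000
    d=np.array([x,y,z],float)-p; cur=np.degrees(np.arctan2(R[1,1],R[0,1]))
    turn=0 if yaw is None else -np.radians((yaw-cur+90)%180-90)
    need=max(np.abs(d).max()/38,abs(turn)/.12,1); n=n or int(np.ceil(need))
    print("at",p.round(1),"yaw",round(cur,1),"tilt",R[:,2].round(3),"rows",n)
    for i in range(n):
        print((R.T@(d/n)).round(1).tolist(),"az",round(turn/n,4))
        R=R@cv2.Rodrigues(np.array([0,0,turn/n]))[0]
E
python3 - <<'E'
from h import *
im,d,K,T=load("top")
c=np.array([(75,135),(78,198),(352,120),(349,188)])/6+np.array([295,150])-.4
P=onplane(c,.023,K,T)*1000; print(P.round(1)); m=P[:,:2].mean(0); L=(P[0]+P[1]-P[2]-P[3])/2; print("bar",m,np.hypot(*L[:2]),np.degrees(np.arctan2(-L[0],L[1])))
im,d,K,T=load("side");W=cloud(d,K,T)
for u,v in((5,25),(20,50),(40,85),(55,108),(65,130)):
    b=W[int(v*.64),int(u*.64)-2:int(u*.64)+3]; print((u,v),b[np.argmax(b[:,2])].round(3))
q=(W[...,2]>.12)&(W[...,0]>-.1)&(W[...,1]>-.6)&(W[...,1]<1)&(d>0)
P=W[q];print(len(P));
for y in np.arange(-.6,1,.1):
    S=P[(P[:,1]>=y)&(P[:,1]<y+.1)]
    if len(S): print(round(y,1),len(S),S.min(0).round(2),S.max(0).round(2))
from rig import monitor
plan(450,100,250,5,11)
E
```

```text
[[ 607.9 -230.    23. ]
 [ 574.7 -231.5   23. ]
 [ 616.7 -375.2   23. ]
 [ 580.8 -373.3   23. ]]
bar [ 595.01714851 -302.51084659] 143.6547272719803 2.976418679629851
(5, 25) [-0.338  1.516  0.116]
(20, 50) [-0.156  0.881  0.222]
(40, 85) [-0.133  0.872  0.137]
(55, 108) [-0.109  0.866  0.076]
(65, 130) [-0.1    0.852  0.021]
11915
-0.1 4104 [-0.04 -0.09  0.12] [ 0.1  -0.    0.31]
-0.0 269 [-0.    0.    0.12] [0.1  0.06 0.31]
0.2 56 [1.63 0.27 0.12] [1.65 0.3  0.18]
0.3 894 [1.63 0.3  0.12] [1.65 0.4  0.36]
0.4 2223 [0.09 0.4  0.12] [1.65 0.5  0.42]
0.5 1201 [0.08 0.5  0.12] [1.65 0.6  0.41]
0.6 698 [1.63 0.6  0.12] [1.65 0.7  0.31]
0.7 1558 [0.13 0.7  0.12] [1.65 0.8  0.29]
0.8 632 [0.13 0.8  0.12] [1.65 0.9  0.26]
0.9 280 [1.63 0.9  0.12] [1.65 1.   0.24]
at [122.  510.3 252.7] yaw 76.5 tilt [-0.    -0.001 -1.   ] rows 11
[-37.7, -29.3, 0.3] az 0.1135
[-40.8, -24.9, 0.3] az 0.1135
[-43.3, -20.1, 0.3] az 0.1135
[-45.3, -15.1, 0.3] az 0.1135
[-46.7, -9.8, 0.3] az 0.1135
[-47.5, -4.5, 0.3] az 0.1135
[-47.7, 0.9, 0.3] az 0.1135
[-47.3, 6.3, 0.3] az 0.1135
[-46.3, 11.7, 0.3] az 0.1135
[-44.7, 16.8, 0.3] az 0.1135
[-42.5, 21.8, 0.3] az 0.1135
```

```bash
python3 -c "
from h import *
plan(450,100,250,5,16)"
```

```text
at [122.  510.3 252.7] yaw 76.5 tilt [-0.    -0.001 -1.   ] rows 16
[-25.9, -20.2, 0.2] az 0.078
[-27.4, -18.1, 0.2] az 0.078
[-28.7, -15.9, 0.2] az 0.078
[-29.9, -13.6, 0.2] az 0.078
[-30.8, -11.2, 0.2] az 0.078
[-31.6, -8.8, 0.2] az 0.078
[-32.2, -6.3, 0.2] az 0.078
[-32.6, -3.8, 0.2] az 0.078
[-32.8, -1.2, 0.2] az 0.078
[-32.8, 1.3, 0.2] az 0.078
[-32.6, 3.9, 0.2] az 0.078
[-32.2, 6.4, 0.2] az 0.078
[-31.6, 8.9, 0.2] az 0.078
[-30.8, 11.3, 0.2] az 0.078
[-29.8, 13.7, 0.2] az 0.078
[-28.7, 16.0, 0.2] az 0.078
```

Call:
drive_tool(
  increments=[
    {"x":-26,"y":-20,"az":0.078},
    {"x":-27.4,"y":-18,"az":0.078},
    {"x":-28.7,"y":-16,"az":0.078},
    {"x":-30,"y":-13.6,"az":0.078},
    {"x":-31,"y":-11.2,"az":0.078},
    {"x":-31.6,"y":-8.8,"az":0.078},
    {"x":-32.2,"y":-6.3,"az":0.078},
    {"x":-32.6,"y":-3.8,"az":0.078},
  ],
  grip_force=70,
)

```text
invalid input
```

Call:
drive_tool(
  increments=[
    {"x":-32.8,"y":-1.2,"az":0.078},
    {"x":-32.8,"y":1.3,"az":0.078},
    {"x":-32.6,"y":3.9,"az":0.078},
    {"x":-32.2,"y":6.4,"az":0.078},
    {"x":-31.6,"y":8.9,"az":0.078},
    {"x":-30.8,"y":11.3,"az":0.078},
    {"x":-29.8,"y":13.7,"az":0.078},
    {"x":-28.7,"y":16,"az":0.078},
  ],
)

```text
invalid input
```

Call:
drive_tool(
  increments=[
    {"x":-34,"y":9,"z":5},
    {"x":-34,"y":9,"z":5},
    {"x":-34,"y":9,"z":5},
    {"x":-34,"y":9,"z":5},
    {"x":-34,"y":9,"z":5},
    {"x":-34,"y":9,"z":5},
    {"x":-34,"y":9,"z":5},
    {"x":-34,"y":9,"z":5},
  ],
)

```text
invalid input
```

Call:
drive_tool(
  increments=[
    {"x":-34,"y":9},
    {"x":-34,"y":9},
    {"x":-34,"y":9},
    {"x":-34,"y":9},
    {},
    {},
  ],
)

```text
invalid input
```

```bash
python3 -c "
from h import *
plan(592.7,-303.5,180,5)"
```

```text
at [122.  510.3 252.7] yaw 76.5 tilt [-0.    -0.001 -1.   ] rows 22
[-29.4, -31.0, 3.3] az 0.0568
[-31.1, -29.3, 3.3] az 0.0568
[-32.7, -27.5, 3.3] az 0.0568
[-34.2, -25.6, 3.3] az 0.0568
[-35.6, -23.6, 3.3] az 0.0568
[-36.9, -21.5, 3.3] az 0.0568
[-38.1, -19.4, 3.3] az 0.0568
[-39.1, -17.2, 3.3] az 0.0568
[-40.0, -15.0, 3.3] az 0.0568
[-40.8, -12.7, 3.3] az 0.0568
[-41.5, -10.3, 3.3] az 0.0568
[-42.0, -8.0, 3.3] az 0.0568
[-42.4, -5.6, 3.3] az 0.0568
[-42.6, -3.1, 3.3] az 0.0568
[-42.7, -0.7, 3.3] az 0.0568
[-42.7, 1.7, 3.3] az 0.0568
[-42.5, 4.1, 3.3] az 0.0568
[-42.2, 6.5, 3.3] az 0.0568
[-41.8, 8.9, 3.3] az 0.0568
[-41.2, 11.3, 3.3] az 0.0568
[-40.5, 13.6, 3.3] az 0.0568
[-39.7, 15.9, 3.3] az 0.0568
```

All four calls were refused and the arm hasn't moved. The rows may need every field, so I'll try one complete row.

Call:
drive_tool(
  increments=[
    {"gripper":85,"x":-26,"y":-20,"z":0,"ax":0,"ay":0,"az":0.078},
  ],
  grip_force=70,
)

```text
clock: 0.18
position: [0.1409, 0.4872, 0.2527]
tcp_rot: [[-0.953, 0.304, -0.001], [0.304, 0.953, 0.001], [0.002, 0.001, -1.0]]
contact_force: [0.2, -2.0, -0.4]
gripper_width: 0.0854
finger_force: 0.0
```

Call:
drive_tool(
  increments=[
    {"gripper":85,"x":-27.4,"y":-18,"z":0,"ax":0,"ay":0,"az":0.078},
    {"gripper":85,"x":-28.7,"y":-16,"z":0,"ax":0,"ay":0,"az":0.078},
    {"gripper":85,"x":-30,"y":-13.6,"z":0,"ax":0,"ay":0,"az":0.078},
    {"gripper":85,"x":-31,"y":-11.2,"z":0,"ax":0,"ay":0,"az":0.078},
    {"gripper":85,"x":-31.6,"y":-8.8,"z":0,"ax":0,"ay":0,"az":0.078},
    {"gripper":85,"x":-32.2,"y":-6.3,"z":0,"ax":0,"ay":0,"az":0.078},
    {"gripper":85,"x":-32.6,"y":-3.8,"z":0,"ax":0,"ay":0,"az":0.078},
    {"gripper":85,"x":-32.8,"y":-1.2,"z":0,"ax":0,"ay":0,"az":0.078},
  ],
)

```text
clock: 0.85
position: [0.3075, 0.2785, 0.2531]
tcp_rot: [[-0.589, 0.808, -0.0], [0.808, 0.589, -0.0], [0.0, -0.0, -1.0]]
contact_force: [0.1, -0.2, -0.1]
gripper_width: 0.0854
finger_force: 0.0
```

Call:
drive_tool(
  increments=[
    {"gripper":85,"x":-32.8,"y":1.3,"z":0,"ax":0,"ay":0,"az":0.078},
    {"gripper":85,"x":-32.6,"y":3.9,"z":0,"ax":0,"ay":0,"az":0.078},
    {"gripper":85,"x":-32.2,"y":6.4,"z":0,"ax":0,"ay":0,"az":0.078},
    {"gripper":85,"x":-31.6,"y":8.9,"z":0,"ax":0,"ay":0,"az":0.078},
    {"gripper":85,"x":-30.8,"y":11.3,"z":0,"ax":0,"ay":0,"az":0.078},
    {"gripper":85,"x":-29.8,"y":13.7,"z":0,"ax":0,"ay":0,"az":0.078},
    {"gripper":85,"x":-28.7,"y":16,"z":0,"ax":0,"ay":0,"az":0.078},
  ],
)

```text
clock: 1.43
position: [0.4511, 0.0989, 0.2531]
tcp_rot: [[-0.084, 0.996, -0.0], [0.996, 0.084, 0.0], [0.0, -0.0, -1.0]]
contact_force: [0.2, 0.5, 0.3]
gripper_width: 0.085
finger_force: 0.0
```

Call:
drive_tool(
  increments=[
    {"x":-34,"y":9,"z":5,"gripper":85},
    {"x":-34,"y":9,"z":5,"gripper":85},
  ],
)

```text
invalid input
```

```bash
python3 -c "
from h import *
plan(592.7,-303.5,180,5)"
```

```text
at [451.1  98.9 253.1] yaw 4.8 tilt [-0.  0. -1.] rows 11
[-37.5, 9.8, 6.6] az -0.0003
[-37.5, 9.8, 6.6] az -0.0003
[-37.5, 9.7, 6.6] az -0.0003
[-37.5, 9.7, 6.6] az -0.0003
[-37.5, 9.7, 6.6] az -0.0003
[-37.6, 9.7, 6.6] az -0.0003
[-37.6, 9.7, 6.6] az -0.0003
[-37.6, 9.7, 6.6] az -0.0003
[-37.6, 9.7, 6.6] az -0.0003
[-37.6, 9.7, 6.6] az -0.0003
[-37.6, 9.7, 6.6] az -0.0003
```

Every field is required, and the motion tracks well.

Call:
drive_tool(
  increments=[
    {"gripper":85,"x":-34.4,"y":8.9,"z":7.5,"ax":0,"ay":0,"az":0},
    {"gripper":85,"x":-34.4,"y":8.9,"z":7.5,"ax":0,"ay":0,"az":0},
    {"gripper":85,"x":-34.4,"y":8.9,"z":7.5,"ax":0,"ay":0,"az":0},
    {"gripper":85,"x":-34.4,"y":8.9,"z":7.5,"ax":0,"ay":0,"az":0},
    {"gripper":85,"x":-34.4,"y":8.9,"z":7.5,"ax":0,"ay":0,"az":0},
    {"gripper":85,"x":-34.4,"y":8.9,"z":7.5,"ax":0,"ay":0,"az":0},
    {"gripper":85,"x":-34.4,"y":8.9,"z":7.5,"ax":0,"ay":0,"az":0},
    {"gripper":85,"x":-34.4,"y":8.9,"z":7.5,"ax":0,"ay":0,"az":0},
  ],
)

```text
clock: 2.1
position: [0.5456, -0.1691, 0.1925]
tcp_rot: [[-0.088, 0.996, -0.001], [0.996, 0.088, 0.001], [0.001, -0.001, -1.0]]
contact_force: [1.3, 0.6, -0.5]
gripper_width: 0.0851
finger_force: 0.0
```

Call:
drive_tool(
  increments=[
    {"gripper":85,"x":-34.4,"y":8.9,"z":7.5,"ax":0,"ay":0,"az":0},
    {"gripper":85,"x":-34.4,"y":8.9,"z":7.5,"ax":0,"ay":0,"az":0},
    {"gripper":85,"x":-34.4,"y":8.9,"z":7.5,"ax":0,"ay":0,"az":0},
    {"gripper":85,"x":-34.4,"y":8.9,"z":7.5,"ax":0,"ay":0,"az":0},
    {"gripper":85,"x":0,"y":0,"z":0,"ax":0,"ay":0,"az":0},
  ],
)

```text
clock: 2.52
position: [0.5929, -0.3071, 0.1598]
tcp_rot: [[-0.083, 0.997, -0.002], [0.997, 0.083, -0.0], [-0.0, -0.002, -1.0]]
contact_force: [-1.0, 0.3, -0.5]
gripper_width: 0.085
finger_force: 0.0
```

```bash
python3 -c "
from h import *
plan(592.7,-303.5,86,None,2)
for n in('top','side'):
    im,d=imaging.get_image(n); np.savez(f'pics/{n}1.npz',im=im,d=d)
a=load('side','1')[0][160:310,220:380,::-1]
cv2.imwrite('pics/s1.png',cv2.resize(a,None,fx=4,fy=4,interpolation=cv2.INTER_CUBIC))
"
```

```text
at [ 592.9 -307.1  159.8] yaw 4.8 tilt [-0.002 -0.    -1.   ] rows 2
[1.8, 0.1, 36.9] az 0.0
[1.8, 0.1, 36.9] az 0.0
```

View pics/s1.png

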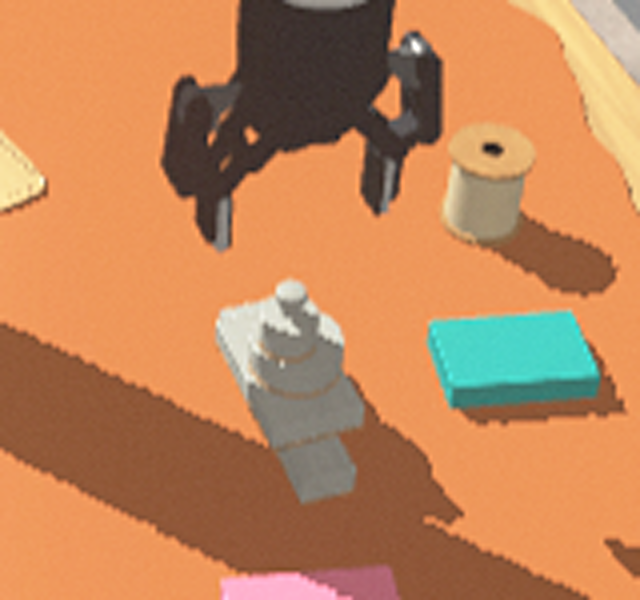

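The gripper straddles the stack: fingertips at (218,245) and (380,210), knob at (291,290). I'll descend and grip the knob body.

Call:
drive_tool(
  increments=[
    {"gripper":85,"x":1.8,"y":0,"z":20,"ax":0,"ay":0,"az":0},
    {"gripper":85,"x":1.8,"y":0,"z":20,"ax":0,"ay":0,"az":0},
    {"gripper":85,"x":0,"y":0,"z":20,"ax":0,"ay":0,"az":0},
    {"gripper":85,"x":0,"y":0,"z":8,"ax":0,"ay":0,"az":0},
    {"gripper":85,"x":0,"y":0,"z":5,"ax":0,"ay":0,"az":0},
    {"gripper":50,"x":0,"y":0,"z":0,"ax":0,"ay":0,"az":0},
    {"gripper":45,"x":0,"y":0,"z":0,"ax":0,"ay":0,"az":0},
    {"gripper":40,"x":0,"y":0,"z":0,"ax":0,"ay":0,"az":0},
  ],
  grip_force=50,
)

```text
clock: 3.28
position: [0.5935, -0.2979, 0.0918]
tcp_rot: [[-0.088, 0.996, 0.002], [0.996, 0.088, -0.001], [-0.001, 0.002, -1.0]]
contact_force: [-0.9, 1.5, 0.4]
gripper_width: 0.051
finger_force: 0.0
```

Call:
drive_tool(
  increments=[
    {"gripper":30,"x":0,"y":0,"z":0,"ax":0,"ay":0,"az":0},
    {"gripper":25,"x":0,"y":0,"z":0,"ax":0,"ay":0,"az":0},
    {"gripper":25,"x":0,"y":0,"z":0,"ax":0,"ay":0,"az":0},
    {"gripper":25,"x":0,"y":0,"z":0,"ax":0,"ay":0,"az":0},
  ],
)

```text
clock: 3.62
position: [0.5936, -0.2981, 0.0918]
tcp_rot: [[-0.088, 0.996, 0.002], [0.996, 0.088, -0.001], [-0.001, 0.002, -1.0]]
contact_force: [-0.8, 0.3, 6.5]
gripper_width: 0.032
finger_force: 49.8
```

Call:
drive_tool(
  increments=[
    {"gripper":25,"x":0,"y":0,"z":-3,"ax":0,"ay":0,"az":0},
    {"gripper":25,"x":0,"y":0,"z":-8,"ax":0,"ay":0,"az":0},
    {"gripper":25,"x":0,"y":0,"z":-20,"ax":0,"ay":0,"az":0},
    {"gripper":25,"x":0,"y":0,"z":-30,"ax":0,"ay":0,"az":0},
    {"gripper":25,"x":0,"y":0,"z":0,"ax":0,"ay":0,"az":0},
  ],
)

```text
clock: 4.03
position: [0.595, -0.2992, 0.1575]
tcp_rot: [[-0.088, 0.996, 0.008], [0.996, 0.088, -0.005], [-0.006, 0.007, -1.0]]
contact_force: [1.7, 0.2, -0.3]
gripper_width: 0.0318
finger_force: 49.8
```

```bash
python3 -c "
from h import *
for n in('top','side'):
    im,d=imaging.get_image(n); np.savez(f'pics/{n}2.npz',im=im,d=d)
a=load('side','2')[0][160:310,220:380,::-1]
cv2.imwrite('pics/s2.png',cv2.resize(a,None,fx=4,fy=4,interpolation=cv2.INTER_CUBIC))
plan(350-2,323-2+5.5,160,-10)
"
```

```text
at [ 593.3 -298.1  152.8] yaw 5.0 tilt [ 0.002 -0.001 -1.   ] rows 17
[37.9, -11.1, -0.5] az 0.0154
[37.7, -11.7, -0.5] az 0.0154
[37.5, -12.3, -0.5] az 0.0154
[37.3, -12.9, -0.5] az 0.0154
[37.1, -13.5, -0.5] az 0.0154
[36.9, -14.0, -0.5] az 0.0154
[36.7, -14.6, -0.5] az 0.0154
[36.4, -15.2, -0.5] az 0.0154
[36.2, -15.7, -0.5] az 0.0154
[36.0, -16.3, -0.5] az 0.0154
[35.7, -16.8, -0.5] az 0.0154
[35.4, -17.4, -0.5] az 0.0154
[35.2, -17.9, -0.5] az 0.0154
[34.9, -18.5, -0.5] az 0.0154
[34.6, -19.0, -0.5] az 0.0154
[34.3, -19.5, -0.5] az 0.0154
[34.0, -20.1, -0.5] az 0.0154
```

View pics/s2.png

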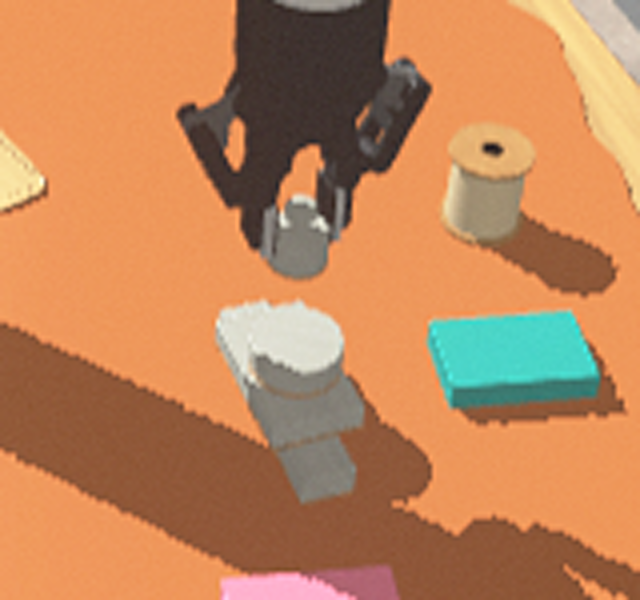

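```bash
python3 -c "
from h import *
im,d,K,T=load('side','2');W=cloud(d,K,T)
print(onplane([(220+303/4,160+205/4)],.162,K,T), onplane([(255+228/6,210+132/6)],.101,K,T))
print(W[205:230,293:298].reshape(-1,3)[::6].round(3))
# disc again
for n in('top','side'):
    im,d,K,T=load(n,'2');W=cloud(d,K,T)
    s=(abs(W[...,2]-.061)<.004)&(abs(W[...,0]-.598)<.035)&(abs(W[...,1]+.303)<.035); print(n,s.sum(),*rect(W[s]) if s.sum()>5 else '')
"
```

```text
[[ 0.59607955 -0.30375917  0.162     ]] [[ 0.59421028 -0.30311182  0.101     ]]
[[ 0.667 -0.106  0.002]
 [ 0.669 -0.108  0.001]
 [ 0.67  -0.113  0.   ]
 [ 0.67  -0.121  0.004]
 [ 0.673 -0.121 -0.   ]
 [ 0.59  -0.303  0.164]
 [ 0.591 -0.307  0.163]
 [ 0.592 -0.31   0.163]
 [ 0.594 -0.312  0.162]
 [ 0.597 -0.311  0.157]
 [ 0.59  -0.305  0.148]
 [ 0.592 -0.307  0.146]
 [ 0.593 -0.31   0.146]
 [ 0.596 -0.311  0.143]
 [ 0.595 -0.318  0.147]
 [ 0.586 -0.318  0.143]
 [ 0.588 -0.319  0.141]
 [ 0.591 -0.319  0.137]
 [ 0.593 -0.321  0.135]
 [ 0.596 -0.319  0.131]
 [ 0.587 -0.319  0.127]]
top 13 [ 595.5 -295.6] [13.9 49.2] -61.6
side 313 [ 599.4 -303.3] [50.2 53.2] -17.3
```

The knob is held upright, and its centre sits 5.4 mm toward −y of the TCP. I'll carry it to the fob, correcting for that offset.

Call:
drive_tool(
  increments=[
    {"gripper":25,"x":18,"y":-5,"z":-2,"ax":0,"ay":0,"az":0},
    {"gripper":25,"x":36,"y":-10.5,"z":0,"ax":0,"ay":0,"az":0},
    {"gripper":25,"x":36,"y":-10.5,"z":0,"ax":0,"ay":0,"az":0},
    {"gripper":25,"x":36,"y":-10.5,"z":0,"ax":0,"ay":0,"az":0},
    {"gripper":25,"x":36,"y":-10.5,"z":0,"ax":0,"ay":0,"az":0},
    {"gripper":25,"x":36,"y":-10.5,"z":0,"ax":0,"ay":0,"az":0},
    {"gripper":25,"x":36,"y":-10.5,"z":0,"ax":0,"ay":0,"az":0},
    {"gripper":25,"x":36,"y":-10.5,"z":0,"ax":0,"ay":0,"az":0},
  ],
)

```text
clock: 4.8
position: [0.489, -0.0341, 0.1522]
tcp_rot: [[-0.087, 0.996, -0.002], [0.996, 0.087, 0.001], [0.001, -0.002, -1.0]]
contact_force: [0.1, 1.0, -1.3]
gripper_width: 0.0316
finger_force: 49.9
```

Call:
drive_tool(
  increments=[
    {"gripper":25,"x":36,"y":-10.5,"z":0,"ax":0,"ay":0,"az":0},
    {"gripper":25,"x":36,"y":-10.5,"z":0,"ax":0,"ay":0,"az":0},
    {"gripper":25,"x":36,"y":-10.5,"z":0,"ax":0,"ay":0,"az":0},
    {"gripper":25,"x":36,"y":-10.5,"z":0,"ax":0,"ay":0,"az":0},
    {"gripper":25,"x":36,"y":-10.5,"z":0,"ax":0,"ay":0,"az":0},
    {"gripper":25,"x":36,"y":-10.5,"z":0,"ax":0,"ay":0,"az":0},
    {"gripper":25,"x":36,"y":-10.5,"z":0,"ax":0,"ay":0,"az":0},
    {"gripper":25,"x":36,"y":-10.5,"z":0,"ax":0,"ay":0,"az":0},
  ],
)

```text
clock: 5.47
position: [0.3801, 0.245, 0.1524]
tcp_rot: [[-0.088, 0.996, -0.002], [0.996, 0.088, -0.001], [-0.001, -0.002, -1.0]]
contact_force: [0.9, -0.1, -1.9]
gripper_width: 0.0318
finger_force: 49.9
```

Call:
drive_tool(
  increments=[
    {"gripper":25,"x":36,"y":-10.5,"z":0,"ax":0,"ay":0,"az":0},
    {"gripper":25,"x":36,"y":-10.5,"z":0,"ax":0,"ay":0,"az":0},
    {"gripper":25,"x":10,"y":-3,"z":0,"ax":0,"ay":0,"az":0},
    {"gripper":25,"x":0,"y":0,"z":0,"ax":0,"ay":0,"az":0},
    {"gripper":25,"x":0,"y":0,"z":0,"ax":0,"ay":0,"az":0},
    {"gripper":25,"x":0,"y":0,"z":0,"ax":0,"ay":0,"az":0},
  ],
)

```text
clock: 5.97
position: [0.3508, 0.3223, 0.1527]
tcp_rot: [[-0.087, 0.996, -0.001], [0.996, 0.087, -0.001], [-0.001, -0.001, -1.0]]
contact_force: [-0.4, -0.2, -2.0]
gripper_width: 0.0317
finger_force: 49.9
```

```bash
python3 -c "
from h import *
plan(349.2,328.4,60,None,3)
for n in('side',):
    im,d=imaging.get_image(n); np.savez(f'pics/{n}3.npz',im=im,d=d)
a=load('side','3')[0][90:190,110:240,::-1]
cv2.imwrite('pics/s3.png',cv2.resize(a,None,fx=5,fy=5,interpolation=cv2.INTER_CUBIC))
"
```

```text
at [350.8 322.3 152.7] yaw 5.0 tilt [-0.001 -0.001 -1.   ] rows 3
[2.1, -0.3, 30.9] az 0.0
[2.1, -0.3, 30.9] az 0.0
[2.1, -0.3, 30.9] az 0.0
```

View pics/s3.png

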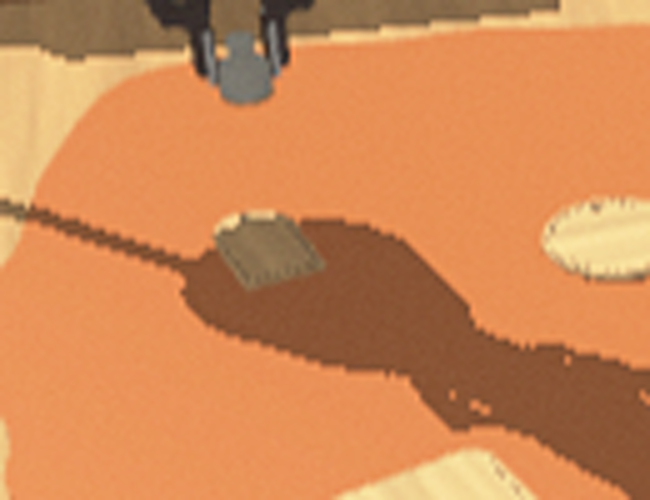

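The knob hangs above the fob. The fob's square end runs (248,290)–(325,265), with the round end near (248,211). I'll cross-check the fob centre and then lower.

```bash
python3 -c "
from h import *
im,d,K,T=load('side','3')
q=np.array([(268,246),(248,290),(325,265),(215,238),(292,213),(252,211)])/5+[110,90]-.4
print((onplane(q,.007,K,T)*1000).round(1))
f=im.astype(float);r=f[...,1]/(f[...,0]+1);m=np.zeros(r.shape,np.uint8);m[128:150,148:178]=(r>.64)[128:150,148:178]
N,l,st,_=cv2.connectedComponentsWithStats(m);i=l[139,163];c,_=cv2.findContours((l==i).astype(np.uint8),0,2);print(rect(onplane(max(c,key=len).reshape(-1,2),.007,K,T)))
"
```

```text
[[350.7 319.7   7. ]
 [333.5 267.6   7. ]
 [385.3 286.7   7. ]
 [317.  338.5   7. ]
 [370.3 359.6   7. ]
 [343.9 368.7   7. ]]
(array([348. , 321.8]), array([ 60.3, 102.9]), 13.1)
```

Call:
drive_tool(
  increments=[
    {"gripper":25,"x":3,"y":0,"z":20,"ax":0,"ay":0,"az":0},
    {"gripper":25,"x":3,"y":-1,"z":30,"ax":0,"ay":0,"az":0},
    {"gripper":25,"x":0,"y":0,"z":30,"ax":0,"ay":0,"az":0},
    {"gripper":25,"x":0,"y":0,"z":15,"ax":0,"ay":0,"az":0},
    {"gripper":25,"x":0,"y":0,"z":8,"ax":0,"ay":0,"az":0},
    {"gripper":25,"x":0,"y":0,"z":0,"ax":0,"ay":0,"az":0},
    {"gripper":25,"x":0,"y":0,"z":0,"ax":0,"ay":0,"az":0},
    {"gripper":25,"x":0,"y":0,"z":0,"ax":0,"ay":0,"az":0},
  ],
)

```text
clock: 6.68
position: [0.3503, 0.3294, 0.0514]
tcp_rot: [[-0.087, 0.996, 0.002], [0.996, 0.087, 0.001], [0.001, 0.002, -1.0]]
contact_force: [-0.3, 0.1, -1.1]
gripper_width: 0.0319
finger_force: 49.9
```

Call:
drive_tool(
  increments=[
    {"gripper":25,"x":-1.5,"y":-0.5,"z":6,"ax":0,"ay":0,"az":0},
    {"gripper":25,"x":0,"y":0,"z":5,"ax":0,"ay":0,"az":0},
    {"gripper":25,"x":0,"y":0,"z":1,"ax":0,"ay":0,"az":0},
    {"gripper":25,"x":0,"y":0,"z":0,"ax":0,"ay":0,"az":0},
    {"gripper":25,"x":0,"y":0,"z":0.5,"ax":0,"ay":0,"az":0},
    {"gripper":25,"x":0,"y":0,"z":0,"ax":0,"ay":0,"az":0},
  ],
)

```text
clock: 7.18
position: [0.3489, 0.3279, 0.0379]
tcp_rot: [[-0.088, 0.996, 0.0], [0.996, 0.088, 0.0], [0.0, 0.0, -1.0]]
contact_force: [0.3, -0.2, -1.5]
gripper_width: 0.0317
finger_force: 50.1
```

Call:
drive_tool(
  increments=[
    {"gripper":25,"x":0,"y":0,"z":0.5,"ax":0,"ay":0,"az":0},
    {"gripper":25,"x":0,"y":0,"z":0.5,"ax":0,"ay":0,"az":0},
    {"gripper":25,"x":0,"y":0,"z":0,"ax":0,"ay":0,"az":0},
  ],
)

```text
clock: 7.43
position: [0.349, 0.3279, 0.0378]
tcp_rot: [[-0.088, 0.996, 0.001], [0.996, 0.088, 0.001], [0.0, 0.001, -1.0]]
contact_force: [-3.6, -1.6, 10.3]
gripper_width: 0.0322
finger_force: 51.1
```

The knob touches down at 10 N. Release it, lift, and return to the stack.

Call:
drive_tool(
  increments=[
    {"gripper":45,"x":0,"y":0,"z":0,"ax":0,"ay":0,"az":0},
    {"gripper":70,"x":0,"y":0,"z":0,"ax":0,"ay":0,"az":0},
    {"gripper":85,"x":0,"y":0,"z":0,"ax":0,"ay":0,"az":0},
    {"gripper":85,"x":0,"y":0,"z":0,"ax":0,"ay":0,"az":0},
    {"gripper":85,"x":0,"y":0,"z":-10,"ax":0,"ay":0,"az":0},
    {"gripper":85,"x":0,"y":0,"z":-35,"ax":0,"ay":0,"az":0},
    {"gripper":85,"x":0,"y":0,"z":-35,"ax":0,"ay":0,"az":0},
    {"gripper":85,"x":0,"y":0,"z":-20,"ax":0,"ay":0,"az":0},
  ],
)

```text
clock: 8.1
position: [0.3497, 0.3283, 0.1404]
tcp_rot: [[-0.088, 0.996, 0.003], [0.996, 0.088, 0.002], [0.002, 0.003, -1.0]]
contact_force: [1.1, 0.9, 0.3]
gripper_width: 0.0849
finger_force: 0.0
```

Call:
drive_tool(
  increments=[
    {"gripper":85,"x":-36,"y":10.8,"z":0,"ax":0,"ay":0,"az":0},
    {"gripper":85,"x":-36,"y":10.8,"z":0,"ax":0,"ay":0,"az":0},
    {"gripper":85,"x":-36,"y":10.8,"z":0,"ax":0,"ay":0,"az":0},
    {"gripper":85,"x":-36,"y":10.8,"z":0,"ax":0,"ay":0,"az":0},
    {"gripper":85,"x":-36,"y":10.8,"z":0,"ax":0,"ay":0,"az":0},
    {"gripper":85,"x":-36,"y":10.8,"z":0,"ax":0,"ay":0,"az":0},
    {"gripper":85,"x":-36,"y":10.8,"z":0,"ax":0,"ay":0,"az":0},
    {"gripper":85,"x":-36,"y":10.8,"z":0,"ax":0,"ay":0,"az":0},
  ],
)

```text
clock: 8.77
position: [0.4607, 0.0466, 0.1376]
tcp_rot: [[-0.088, 0.996, 0.001], [0.996, 0.088, 0.0], [0.0, 0.001, -1.0]]
contact_force: [0.4, 0.2, -0.4]
gripper_width: 0.0848
finger_force: 0.0
```

Call:
drive_tool(
  increments=[
    {"gripper":85,"x":-36,"y":10.8,"z":0,"ax":0,"ay":0,"az":0},
    {"gripper":85,"x":-36,"y":10.8,"z":0,"ax":0,"ay":0,"az":0},
    {"gripper":85,"x":-36,"y":10.8,"z":0,"ax":0,"ay":0,"az":0},
    {"gripper":85,"x":-36,"y":10.8,"z":0,"ax":0,"ay":0,"az":0},
    {"gripper":85,"x":-36,"y":10.8,"z":0,"ax":0,"ay":0,"az":0},
    {"gripper":85,"x":-36,"y":10.8,"z":0,"ax":0,"ay":0,"az":0},
    {"gripper":85,"x":-36,"y":10.8,"z":0,"ax":0,"ay":0,"az":0},
    {"gripper":85,"x":-36,"y":10.8,"z":0,"ax":0,"ay":0,"az":0},
  ],
)

```text
clock: 9.43
position: [0.5719, -0.2327, 0.1375]
tcp_rot: [[-0.088, 0.996, 0.0], [0.996, 0.088, 0.0], [0.0, 0.0, -1.0]]
contact_force: [0.6, 0.4, 0.5]
gripper_width: 0.0854
finger_force: 0.0
```

Call:
drive_tool(
  increments=[
    {"gripper":85,"x":-36,"y":10.8,"z":0,"ax":0,"ay":0,"az":0},
    {"gripper":85,"x":-36,"y":10.8,"z":0,"ax":0,"ay":0,"az":0},
    {"gripper":85,"x":0,"y":0,"z":0,"ax":0,"ay":0,"az":0},
    {"gripper":85,"x":0,"y":0,"z":0,"ax":0,"ay":0,"az":0},
    {"gripper":85,"x":0,"y":0,"z":0,"ax":0,"ay":0,"az":0},
  ],
)

```text
clock: 9.85
position: [0.599, -0.3003, 0.1367]
tcp_rot: [[-0.087, 0.996, -0.001], [0.996, 0.087, 0.001], [0.001, -0.001, -1.0]]
contact_force: [0.3, 1.1, -0.2]
gripper_width: 0.0851
finger_force: 0.0
```

```bash
python3 -c "
from h import *
plan(599.5,-302.8,67,None,1)
im,d=imaging.get_image('top'); np.savez('pics/top4.npz',im=im,d=d)
im,d,K,T=load('top','4');W=cloud(d,K,T)
for z in(.047,.029):
    s=(abs(W[...,2]-z)<.004)&(abs(W[...,0]-.35)<.035)&(abs(W[...,1]-.322)<.035); print(s.sum(), rect(W[s]) if s.sum()>4 else '', W[s].mean(0))
"
```

```text
at [ 599.  -300.3  136.7] yaw 5.0 tilt [-0.001  0.001 -1.   ] rows 1
[-2.6, 0.3, 69.7] az 0.0
24 (array([350.6, 322.5]), array([15. , 15.6]), 7.9) [0.35013963 0.32199996 0.04660931]
66 (array([351.1, 321.5]), array([31. , 31.5]), 0.5) [0.35119703 0.31882895 0.02907126]
```

The knob sits at (350.5, 322), about 2 mm from the fob centre. Now the disc.

Call:
drive_tool(
  increments=[
    {"gripper":85,"x":-2.5,"y":0,"z":25,"ax":0,"ay":0,"az":0},
    {"gripper":85,"x":0,"y":0,"z":25,"ax":0,"ay":0,"az":0},
    {"gripper":85,"x":0,"y":0,"z":14,"ax":0,"ay":0,"az":0},
    {"gripper":85,"x":0,"y":0,"z":6,"ax":0,"ay":0,"az":0},
    {"gripper":75,"x":0,"y":0,"z":0,"ax":0,"ay":0,"az":0},
    {"gripper":70,"x":0,"y":0,"z":0,"ax":0,"ay":0,"az":0},
    {"gripper":60,"x":0,"y":0,"z":0,"ax":0,"ay":0,"az":0},
    {"gripper":50,"x":0,"y":0,"z":0,"ax":0,"ay":0,"az":0},
  ],
  grip_force=60,
)

```text
clock: 10.57
position: [0.6004, -0.3034, 0.0691]
tcp_rot: [[-0.088, 0.996, 0.002], [0.996, 0.088, -0.001], [-0.002, 0.002, -1.0]]
contact_force: [-3.6, 1.5, 1.8]
gripper_width: 0.0514
finger_force: 62.5
```

Call:
drive_tool(
  increments=[
    {"gripper":45,"x":0,"y":0,"z":0,"ax":0,"ay":0,"az":0},
    {"gripper":45,"x":0,"y":0,"z":0,"ax":0,"ay":0,"az":0},
    {"gripper":45,"x":0,"y":0,"z":0,"ax":0,"ay":0,"az":0},
    {"gripper":45,"x":0,"y":0,"z":0,"ax":0,"ay":0,"az":0},
  ],
)

```text
clock: 10.9
position: [0.6004, -0.3034, 0.0691]
tcp_rot: [[-0.088, 0.996, 0.002], [0.996, 0.088, -0.001], [-0.001, 0.002, -1.0]]
contact_force: [-1.5, 1.2, 5.5]
gripper_width: 0.0518
finger_force: 62.0
```

Call:
drive_tool(
  increments=[
    {"gripper":45,"x":0,"y":0,"z":-4,"ax":0,"ay":0,"az":0},
    {"gripper":45,"x":0,"y":0,"z":-14,"ax":0,"ay":0,"az":0},
    {"gripper":45,"x":0,"y":0,"z":-20,"ax":0,"ay":0,"az":0},
    {"gripper":45,"x":16,"y":1,"z":-6,"ax":0,"ay":0,"az":0},
    {"gripper":45,"x":34,"y":1.9,"z":0,"ax":0,"ay":0,"az":0},
    {"gripper":45,"x":34,"y":1.9,"z":0,"ax":0,"ay":0,"az":0},
    {"gripper":45,"x":34,"y":1.9,"z":0,"ax":0,"ay":0,"az":0},
    {"gripper":45,"x":34,"y":1.9,"z":0,"ax":0,"ay":0,"az":0},
  ],
)

```text
clock: 11.57
position: [0.5943, -0.1488, 0.1109]
tcp_rot: [[-0.087, 0.996, -0.0], [0.996, 0.087, 0.0], [0.0, -0.0, -1.0]]
contact_force: [0.5, -0.1, -3.0]
gripper_width: 0.0515
finger_force: 63.3
```

Call:
drive_tool(
  increments=[
    {"gripper":45,"x":34,"y":1.9,"z":0,"ax":0,"ay":0,"az":0},
    {"gripper":45,"x":34,"y":1.9,"z":0,"ax":0,"ay":0,"az":0},
    {"gripper":45,"x":34,"y":1.9,"z":0,"ax":0,"ay":0,"az":0},
    {"gripper":45,"x":34,"y":1.9,"z":0,"ax":0,"ay":0,"az":0},
    {"gripper":45,"x":34,"y":1.9,"z":0,"ax":0,"ay":0,"az":0},
    {"gripper":45,"x":34,"y":1.9,"z":0,"ax":0,"ay":0,"az":0},
    {"gripper":45,"x":34,"y":1.9,"z":0,"ax":0,"ay":0,"az":0},
    {"gripper":45,"x":34,"y":1.9,"z":0,"ax":0,"ay":0,"az":0},
  ],
)

```text
clock: 12.23
position: [0.5852, 0.1236, 0.111]
tcp_rot: [[-0.088, 0.996, -0.0], [0.996, 0.088, 0.0], [0.0, -0.0, -1.0]]
contact_force: [-0.0, 0.3, -3.4]
gripper_width: 0.0516
finger_force: 63.3
```

Call:
drive_tool(
  increments=[
    {"gripper":45,"x":34,"y":1.9,"z":0,"ax":0,"ay":0,"az":0},
    {"gripper":45,"x":34,"y":1.9,"z":0,"ax":0,"ay":0,"az":0},
    {"gripper":45,"x":34,"y":1.9,"z":0,"ax":0,"ay":0,"az":0},
    {"gripper":45,"x":34,"y":1.9,"z":0,"ax":0,"ay":0,"az":0},
    {"gripper":45,"x":17,"y":1,"z":0,"ax":0,"ay":0,"az":0},
    {"gripper":45,"x":0,"y":0,"z":0,"ax":0,"ay":0,"az":0},
    {"gripper":45,"x":0,"y":0,"z":0,"ax":0,"ay":0,"az":0},
    {"gripper":45,"x":0,"y":0,"z":0,"ax":0,"ay":0,"az":0},
  ],
)

```text
clock: 12.9
position: [0.5807, 0.2741, 0.1106]
tcp_rot: [[-0.088, 0.996, -0.001], [0.996, 0.088, -0.001], [-0.0, -0.001, -1.0]]
contact_force: [0.3, -0.1, -3.0]
gripper_width: 0.0514
finger_force: 63.3
```

```bash
python3 -c "
from h import *
plan(582.3,276,35.1,None,1)
im,d=imaging.get_image('top'); np.savez('pics/top5.npz',im=im,d=d)
im,d=imaging.get_image('side'); np.savez('pics/side5.npz',im=im,d=d)
for n in('top','side'):
    im,d,K,T=load(n,'5');W=cloud(d,K,T);f=im.astype(float)
    s=(abs(W[...,2]-.041)<.005)&(abs(W[...,0]-.595)<.045)&(abs(W[...,1]+.302)<.06)
    print(n,s.sum(),rect(W[s]))
    for lo,hi in((-.45,-.352),(-.25,-.15)):
        s=(abs(W[...,2]-.023)<.005)&(abs(W[...,0]-.595)<.03)&(W[...,1]>lo)&(W[...,1]<hi)
        if s.sum()>4: print('bar end',s.sum(),W[s].min(0).round(3),W[s].max(0).round(3))
a=load('side','5')[0]
cv2.imwrite('pics/s5.png',cv2.resize(np.hstack([a[80:210,180:300],a[200:330,240:360]])[:,:,::-1],None,fx=3.3,fy=3.3,interpolation=cv2.INTER_CUBIC))
"
```

```text
at [580.7 274.1 110.6] yaw 5.1 tilt [-0.001 -0.001 -1.   ] rows 1
[1.8, 1.8, 75.5] az 0.0
top 520 (array([ 595.7, -301.5]), array([56.1, 90.8]), 4.1)
bar end 150 [ 0.565 -0.45   0.018] [ 0.612 -0.352  0.028]
bar end 55 [ 0.576 -0.249  0.019] [ 0.605 -0.232  0.028]
side 717 (array([ 595.3, -301.6]), array([56.7, 91.3]), 5.1)
bar end 253 [ 0.565 -0.45   0.018] [ 0.612 -0.352  0.025]
bar end 27 [ 0.575 -0.241  0.018] [ 0.605 -0.231  0.025]
```

View pics/s5.png

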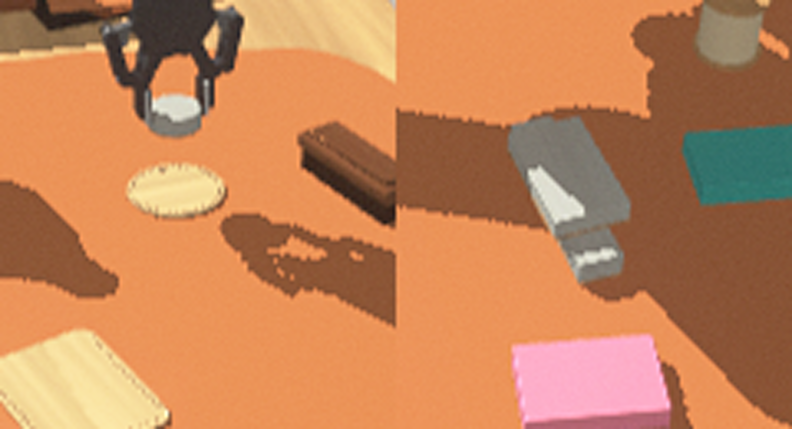

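The disc hangs level over the round template, and the plate is undisturbed at (595.5, −301.5), 4.6°. Lower the disc.

Call:
drive_tool(
  increments=[
    {"gripper":45,"x":1.8,"y":1.8,"z":25,"ax":0,"ay":0,"az":0},
    {"gripper":45,"x":0,"y":0,"z":25,"ax":0,"ay":0,"az":0},
    {"gripper":45,"x":0,"y":0,"z":12,"ax":0,"ay":0,"az":0},
    {"gripper":45,"x":0,"y":0,"z":7,"ax":0,"ay":0,"az":0},
    {"gripper":45,"x":0,"y":0,"z":3,"ax":0,"ay":0,"az":0},
    {"gripper":45,"x":0,"y":0,"z":0,"ax":0,"ay":0,"az":0},
    {"gripper":45,"x":0,"y":0,"z":0,"ax":0,"ay":0,"az":0},
  ],
)

```text
clock: 13.58
position: [0.5837, 0.2764, 0.0399]
tcp_rot: [[-0.088, 0.996, 0.002], [0.996, 0.088, 0.001], [0.001, 0.002, -1.0]]
contact_force: [-0.4, 0.9, -2.2]
gripper_width: 0.0518
finger_force: 63.4
```

Call:
drive_tool(
  increments=[
    {"gripper":45,"x":0,"y":0,"z":0.5,"ax":0,"ay":0,"az":0},
    {"gripper":45,"x":0,"y":0,"z":0.5,"ax":0,"ay":0,"az":0},
    {"gripper":45,"x":0,"y":0,"z":0,"ax":0,"ay":0,"az":0},
  ],
)

```text
clock: 13.83
position: [0.5832, 0.2766, 0.0386]
tcp_rot: [[-0.088, 0.996, 0.001], [0.996, 0.088, 0.0], [0.0, 0.001, -1.0]]
contact_force: [0.1, 0.1, -2.8]
gripper_width: 0.0513
finger_force: 63.4
```

Call:
drive_tool(
  increments=[
    {"gripper":45,"x":0,"y":0,"z":1,"ax":0,"ay":0,"az":0},
    {"gripper":45,"x":0,"y":0,"z":1,"ax":0,"ay":0,"az":0},
    {"gripper":45,"x":0,"y":0,"z":0.5,"ax":0,"ay":0,"az":0},
    {"gripper":45,"x":0,"y":0,"z":0,"ax":0,"ay":0,"az":0},
    {"gripper":45,"x":0,"y":0,"z":0,"ax":0,"ay":0,"az":0},
  ],
)

```text
clock: 14.25
position: [0.5829, 0.2764, 0.0353]
tcp_rot: [[-0.088, 0.996, -0.0], [0.996, 0.088, 0.0], [0.0, -0.0, -1.0]]
contact_force: [-0.8, 0.1, -3.2]
gripper_width: 0.0514
finger_force: 63.6
```

Call:
drive_tool(
  increments=[
    {"gripper":45,"x":0,"y":0,"z":0.5,"ax":0,"ay":0,"az":0},
    {"gripper":45,"x":0,"y":0,"z":0.4,"ax":0,"ay":0,"az":0},
    {"gripper":45,"x":0,"y":0,"z":0,"ax":0,"ay":0,"az":0},
    {"gripper":45,"x":0,"y":0,"z":0,"ax":0,"ay":0,"az":0},
  ],
)

```text
clock: 14.58
position: [0.5829, 0.2765, 0.0352]
tcp_rot: [[-0.088, 0.996, 0.0], [0.996, 0.088, 0.0], [0.0, 0.0, -1.0]]
contact_force: [-3.3, -1.0, 5.8]
gripper_width: 0.0518
finger_force: 64.4
```

Contact is made. Release and go back for the plate.

Call:
drive_tool(
  increments=[
    {"gripper":65,"x":0,"y":0,"z":0,"ax":0,"ay":0,"az":0},
    {"gripper":85,"x":0,"y":0,"z":0,"ax":0,"ay":0,"az":0},
    {"gripper":85,"x":0,"y":0,"z":0,"ax":0,"ay":0,"az":0},
    {"gripper":85,"x":0,"y":0,"z":0,"ax":0,"ay":0,"az":0},
    {"gripper":85,"x":0,"y":0,"z":-10,"ax":0,"ay":0,"az":0},
    {"gripper":85,"x":0,"y":0,"z":-35,"ax":0,"ay":0,"az":0},
    {"gripper":85,"x":0,"y":0,"z":-35,"ax":0,"ay":0,"az":0},
    {"gripper":85,"x":-34,"y":-2.2,"z":0,"ax":0,"ay":0,"az":0},
  ],
)

```text
clock: 15.25
position: [0.5871, 0.2478, 0.1226]
tcp_rot: [[-0.093, 0.996, 0.014], [0.996, 0.093, 0.006], [0.005, 0.014, -1.0]]
contact_force: [1.2, -0.4, 1.1]
gripper_width: 0.085
finger_force: 0.0
```

Call:
drive_tool(
  increments=[
    {"gripper":85,"x":-34,"y":-2.2,"z":0,"ax":0,"ay":0,"az":0},
    {"gripper":85,"x":-34,"y":-2.2,"z":0,"ax":0,"ay":0,"az":0},
    {"gripper":85,"x":-34,"y":-2.2,"z":0,"ax":0,"ay":0,"az":0},
    {"gripper":85,"x":-34,"y":-2.2,"z":0,"ax":0,"ay":0,"az":0},
    {"gripper":85,"x":-34,"y":-2.2,"z":0,"ax":0,"ay":0,"az":0},
    {"gripper":85,"x":-34,"y":-2.2,"z":0,"ax":0,"ay":0,"az":0},
    {"gripper":85,"x":-34,"y":-2.2,"z":0,"ax":0,"ay":0,"az":0},
    {"gripper":85,"x":-34,"y":-2.2,"z":0,"ax":0,"ay":0,"az":0},
  ],
)

```text
clock: 15.92
position: [0.5902, -0.0319, 0.1153]
tcp_rot: [[-0.088, 0.996, 0.001], [0.996, 0.088, -0.0], [-0.0, 0.001, -1.0]]
contact_force: [0.8, 0.0, -0.2]
gripper_width: 0.0848
finger_force: 0.0
```

Call:
drive_tool(
  increments=[
    {"gripper":85,"x":-34,"y":-2.2,"z":0,"ax":0,"ay":0,"az":0},
    {"gripper":85,"x":-34,"y":-2.2,"z":0,"ax":0,"ay":0,"az":0},
    {"gripper":85,"x":-34,"y":-2.2,"z":0,"ax":0,"ay":0,"az":0},
    {"gripper":85,"x":-34,"y":-2.2,"z":0,"ax":0,"ay":0,"az":0},
    {"gripper":85,"x":-34,"y":-2.2,"z":0,"ax":0,"ay":0,"az":0},
    {"gripper":85,"x":-34,"y":-2.2,"z":0,"ax":0,"ay":0,"az":0},
    {"gripper":85,"x":-34,"y":-2.2,"z":0,"ax":0,"ay":0,"az":0},
    {"gripper":85,"x":-33,"y":-2.2,"z":0,"ax":0,"ay":0,"az":0},
  ],
)

```text
clock: 16.58
position: [0.5963, -0.3036, 0.1153]
tcp_rot: [[-0.088, 0.996, 0.001], [0.996, 0.088, -0.0], [-0.001, 0.001, -1.0]]
contact_force: [0.1, 0.6, -0.0]
gripper_width: 0.0851
finger_force: 0.0
```

Call:
drive_tool(
  increments=[
    {"gripper":85,"x":0,"y":0,"z":0,"ax":0,"ay":0,"az":0},
    {"gripper":85,"x":0,"y":0,"z":0,"ax":0,"ay":0,"az":0},
    {"gripper":85,"x":0,"y":0,"z":0,"ax":0,"ay":0,"az":0},
  ],
)

```text
clock: 16.83
position: [0.5962, -0.3012, 0.1146]
tcp_rot: [[-0.087, 0.996, -0.0], [0.996, 0.087, 0.001], [0.001, 0.0, -1.0]]
contact_force: [-0.6, 1.0, 0.3]
gripper_width: 0.0849
finger_force: 0.0
```

```bash
python3 -c "
from h import *
plan(595.5,-301.5,50,4.6,1)
im,d=imaging.get_image('top'); np.savez('pics/top6.npz',im=im,d=d)
im,d,K,T=load('top','6');W=cloud(d,K,T)
for z in(.027,):
    s=(abs(W[...,2]-z)<.004)&(abs(W[...,0]-.583)<.045)&(abs(W[...,1]-.276)<.045); print(s.sum(), rect(W[s]), W[s].mean(0))
"
```

```text
at [ 596.2 -301.2  114.6] yaw 5.0 tilt [-0.     0.001 -1.   ] rows 1
[-0.3, -0.8, 64.6] az 0.0073
210 (array([582.6, 275.1]), array([50.5, 51.1]), -89.8) [0.58279108 0.27533295 0.02726087]
```

The disc is within about 1.5 mm of its template centre. Now the plate.

Call:
drive_tool(
  increments=[
    {"gripper":85,"x":0,"y":-0.8,"z":25,"ax":0,"ay":0,"az":0.005},
    {"gripper":85,"x":0,"y":0,"z":25,"ax":0,"ay":0,"az":0},
    {"gripper":85,"x":0,"y":0,"z":11,"ax":0,"ay":0,"az":0},
    {"gripper":85,"x":0,"y":0,"z":5,"ax":0,"ay":0,"az":0},
    {"gripper":75,"x":0,"y":0,"z":0,"ax":0,"ay":0,"az":0},
    {"gripper":70,"x":0,"y":0,"z":0,"ax":0,"ay":0,"az":0},
    {"gripper":62,"x":0,"y":0,"z":0,"ax":0,"ay":0,"az":0},
    {"gripper":55,"x":0,"y":0,"z":0,"ax":0,"ay":0,"az":0},
  ],
  grip_force=80,
)

```text
clock: 17.55
position: [0.5965, -0.302, 0.0501]
tcp_rot: [[-0.083, 0.997, 0.003], [0.997, 0.083, -0.001], [-0.002, 0.002, -1.0]]
contact_force: [-1.2, 0.8, 2.3]
gripper_width: 0.0555
finger_force: 20.0
```

Call:
drive_tool(
  increments=[
    {"gripper":45,"x":0,"y":0,"z":0,"ax":0,"ay":0,"az":0},
    {"gripper":45,"x":0,"y":0,"z":0,"ax":0,"ay":0,"az":0},
    {"gripper":45,"x":0,"y":0,"z":0,"ax":0,"ay":0,"az":0},
    {"gripper":45,"x":0,"y":0,"z":0,"ax":0,"ay":0,"az":0},
  ],
)

```text
clock: 17.88
position: [0.5965, -0.3021, 0.0507]
tcp_rot: [[-0.083, 0.997, 0.003], [0.997, 0.083, -0.001], [-0.002, 0.003, -1.0]]
contact_force: [-0.6, 1.6, 6.9]
gripper_width: 0.0539
finger_force: 84.8
```

Call:
drive_tool(
  increments=[
    {"gripper":45,"x":0,"y":0,"z":-3,"ax":0,"ay":0,"az":0},
    {"gripper":45,"x":0,"y":0,"z":-12,"ax":0,"ay":0,"az":0},
    {"gripper":45,"x":0,"y":0,"z":-20,"ax":0,"ay":0,"az":0},
    {"gripper":45,"x":15,"y":-8,"z":-5,"ax":0,"ay":0,"az":0},
    {"gripper":45,"x":30,"y":-15,"z":0,"ax":0,"ay":0,"az":0},
    {"gripper":45,"x":30,"y":-15,"z":0,"ax":0,"ay":0,"az":0},
    {"gripper":45,"x":30,"y":-15,"z":0,"ax":0,"ay":0,"az":0},
    {"gripper":45,"x":30,"y":-15,"z":0,"ax":0,"ay":0,"az":0},
  ],
)

```text
clock: 18.55
position: [0.5153, -0.1716, 0.0888]
tcp_rot: [[-0.082, 0.997, -0.0], [0.997, 0.082, 0.0], [0.0, -0.0, -1.0]]
contact_force: [1.0, 0.7, -5.4]
gripper_width: 0.0536
finger_force: 85.8
```

Call:
drive_tool(
  increments=[
    {"gripper":45,"x":30,"y":-15,"z":0,"ax":0,"ay":0,"az":0},
    {"gripper":45,"x":30,"y":-15,"z":0,"ax":0,"ay":0,"az":0},
    {"gripper":45,"x":30,"y":-15,"z":0,"ax":0,"ay":0,"az":0},
    {"gripper":45,"x":30,"y":-15,"z":0,"ax":0,"ay":0,"az":0},
    {"gripper":45,"x":30,"y":-15,"z":0,"ax":0,"ay":0,"az":0},
    {"gripper":45,"x":6,"y":0,"z":0,"ax":0,"ay":0,"az":-0.063},
    {"gripper":45,"x":0,"y":0,"z":0,"ax":0,"ay":0,"az":-0.063},
    {"gripper":45,"x":0,"y":0,"z":0,"ax":0,"ay":0,"az":-0.063},
  ],
)

```text
clock: 19.22
position: [0.4288, -0.0228, 0.0892]
tcp_rot: [[-0.273, 0.962, 0.001], [0.962, 0.273, -0.0], [-0.0, 0.001, -1.0]]
contact_force: [0.6, -0.7, -6.7]
gripper_width: 0.0532
finger_force: 85.8
```

Call:
drive_tool(
  increments=[
    {"gripper":45,"x":0,"y":0,"z":0,"ax":0,"ay":0,"az":-0.063},
    {"gripper":45,"x":0,"y":0,"z":0,"ax":0,"ay":0,"az":0},
    {"gripper":45,"x":0,"y":0,"z":0,"ax":0,"ay":0,"az":0},
    {"gripper":45,"x":0,"y":0,"z":0,"ax":0,"ay":0,"az":0},
  ],
)

```text
clock: 19.55
position: [0.429, -0.0237, 0.0887]
tcp_rot: [[-0.327, 0.945, 0.0], [0.945, 0.327, 0.0], [-0.0, 0.0, -1.0]]
contact_force: [0.4, 0.7, -6.0]
gripper_width: 0.0535
finger_force: 85.8
```

```bash
python3 -c "
from h import *
plan(429.4,-23.9,34.7,19,1)
for n in('top','side'):
    im,d=imaging.get_image(n); np.savez(f'pics/{n}7.npz',im=im,d=d)
im,d,K,T=load('side','0')   # pocket corners in first side view, unobstructed
a=np.hstack([im[170:230,165:240],load('side','7')[0][150:240,165:255][:60,:75]])
b=load('side','7')[0][140:235,160:260]
cv2.imwrite('pics/s7.png',cv2.resize(np.hstack([im[140:235,160:260],b])[:,:,::-1],None,fx=4,fy=4,interpolation=cv2.INTER_CUBIC))
W=cloud(load('top','7')[1],*load('top','7')[2:])
s=(abs(W[...,2]-.023)<.004)&(abs(W[...,0]-.595)<.05)&(abs(W[...,1]+.303)<.09); print('bar',s.sum(),rect(W[s]),W[s].mean(0))
W=cloud(load('side','7')[1],*load('side','7')[2:])
s=(abs(W[...,2]-.023)<.004)&(abs(W[...,0]-.595)<.05)&(abs(W[...,1]+.303)<.09); print('bar',s.sum(),rect(W[s]),W[s].mean(0))
"
```

```text
at [429.  -23.7  88.7] yaw 19.1 tilt [ 0.  0. -1.] rows 1
[-0.3, 0.3, 54.0] az 0.0014
bar 424 (array([ 594.4, -302. ]), array([ 32.4, 139.4]), 2.6) [ 0.59432448 -0.30173999  0.02338752]
bar 614 (array([ 593.6, -303.6]), array([ 33. , 142.1]), 2.7) [ 0.59345756 -0.30735586  0.02167876]
```

View pics/s7.png

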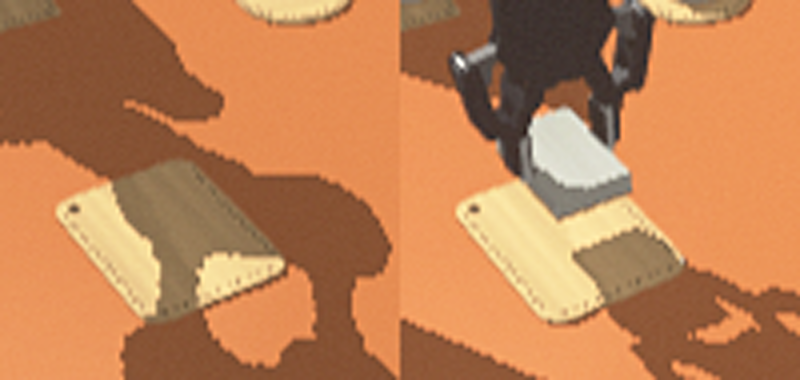

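The plate hangs level over the pocket, whose corners in the left crop are (58,210), (180,160), (286,265) and (155,321). The bar is at (594.2, −302.6), 2.7°.

```bash
python3 -c "
from h import *
im,d,K,T=load('side','0')
P=onplane(np.array([(58,210),(180,160),(286,265),(155,321)])/4+[160,140]-.4,.007,K,T)*1000;print(P.round(1),P.mean(0))
s=lambda uv,r:print(rect(onplane(np.argwhere(r)[:,::-1],.007,K,T)))
f=im.astype(float);r=f[...,1]/(f[...,0]+1);m=np.zeros(r.shape,bool);m[235:320,155:215]=(r>.68)[235:320,155:215];s(0,m)
"
```

```text
[[ 356.4   22.8    7. ]
 [ 449.2   60.7    7. ]
 [ 500.2  -74.1    7. ]
 [ 405.7 -108.9    7. ]] [427.88626157 -24.87392969   7.        ]
(array([ 344.5, -285.5]), array([ 68.1, 224.3]), 11.8)
```

Call:
drive_tool(
  increments=[
    {"gripper":45,"x":0,"y":0,"z":20,"ax":0,"ay":0,"az":0},
    {"gripper":45,"x":0,"y":0,"z":18,"ax":0,"ay":0,"az":0},
    {"gripper":45,"x":0,"y":0,"z":8,"ax":0,"ay":0,"az":0},
    {"gripper":45,"x":0,"y":0,"z":3,"ax":0,"ay":0,"az":0},
    {"gripper":45,"x":0,"y":0,"z":0,"ax":0,"ay":0,"az":0},
    {"gripper":45,"x":0,"y":0,"z":0,"ax":0,"ay":0,"az":0},
    {"gripper":45,"x":0,"y":0,"z":0,"ax":0,"ay":0,"az":0},
  ],
)

```text
clock: 20.23
position: [0.4295, -0.0237, 0.0401]
tcp_rot: [[-0.329, 0.944, 0.001], [0.944, 0.329, -0.0], [-0.001, 0.001, -1.0]]
contact_force: [-0.5, 0.3, -5.7]
gripper_width: 0.053
finger_force: 86.3
```

Call:
drive_tool(
  increments=[
    {"gripper":45,"x":0,"y":0,"z":2,"ax":0,"ay":0,"az":0},
    {"gripper":45,"x":0,"y":0,"z":1.5,"ax":0,"ay":0,"az":0},
    {"gripper":45,"x":0,"y":0,"z":1,"ax":0,"ay":0,"az":0},
    {"gripper":45,"x":0,"y":0,"z":0.5,"ax":0,"ay":0,"az":0},
    {"gripper":45,"x":0,"y":0,"z":0,"ax":0,"ay":0,"az":0},
    {"gripper":45,"x":0,"y":0,"z":0,"ax":0,"ay":0,"az":0},
  ],
)

```text
clock: 20.73
position: [0.429, -0.0236, 0.0347]
tcp_rot: [[-0.329, 0.944, 0.0], [0.944, 0.329, 0.0], [-0.0, 0.0, -1.0]]
contact_force: [-1.8, 0.5, 1.4]
gripper_width: 0.0535
finger_force: 87.2
```

The plate's weight is now on the template. Release it and go to the bar.

Call:
drive_tool(
  increments=[
    {"gripper":65,"x":0,"y":0,"z":0,"ax":0,"ay":0,"az":0},
    {"gripper":85,"x":0,"y":0,"z":0,"ax":0,"ay":0,"az":0},
    {"gripper":85,"x":0,"y":0,"z":0,"ax":0,"ay":0,"az":0},
    {"gripper":85,"x":0,"y":0,"z":0,"ax":0,"ay":0,"az":0},
    {"gripper":85,"x":0,"y":0,"z":-10,"ax":0,"ay":0,"az":0},
    {"gripper":85,"x":0,"y":0,"z":-30,"ax":0,"ay":0,"az":0},
    {"gripper":85,"x":0,"y":0,"z":-25,"ax":0,"ay":0,"az":0.071},
    {"gripper":85,"x":0,"y":0,"z":0,"ax":0,"ay":0,"az":0.071},
  ],
)

```text
clock: 21.4
position: [0.4314, -0.0241, 0.1031]
tcp_rot: [[-0.189, 0.982, 0.007], [0.982, 0.189, -0.002], [-0.003, 0.007, -1.0]]
contact_force: [1.2, -0.8, 0.2]
gripper_width: 0.0849
finger_force: 0.0
```

Call:
drive_tool(
  increments=[
    {"gripper":85,"x":0,"y":0,"z":0,"ax":0,"ay":0,"az":0.071},
    {"gripper":85,"x":0,"y":0,"z":0,"ax":0,"ay":0,"az":0.073},
    {"gripper":85,"x":-32,"y":17,"z":0,"ax":0,"ay":0,"az":0},
    {"gripper":85,"x":-32,"y":17,"z":0,"ax":0,"ay":0,"az":0},
    {"gripper":85,"x":-32,"y":17,"z":0,"ax":0,"ay":0,"az":0},
    {"gripper":85,"x":-32,"y":17,"z":0,"ax":0,"ay":0,"az":0},
    {"gripper":85,"x":-32,"y":17,"z":0,"ax":0,"ay":0,"az":0},
    {"gripper":85,"x":-32,"y":17,"z":0,"ax":0,"ay":0,"az":0},
  ],
)

```text
clock: 22.07
position: [0.5409, -0.212, 0.0994]
tcp_rot: [[-0.049, 0.999, 0.0], [0.999, 0.049, 0.0], [0.0, 0.0, -1.0]]
contact_force: [-0.1, 0.0, 0.5]
gripper_width: 0.0846
finger_force: 0.0
```

Call:
drive_tool(
  increments=[
    {"gripper":85,"x":-32,"y":17,"z":0,"ax":0,"ay":0,"az":0},
    {"gripper":85,"x":-32,"y":17,"z":0,"ax":0,"ay":0,"az":0},
    {"gripper":85,"x":-31,"y":16,"z":0,"ax":0,"ay":0,"az":0},
    {"gripper":85,"x":0,"y":0,"z":0,"ax":0,"ay":0,"az":0},
    {"gripper":85,"x":0,"y":0,"z":0,"ax":0,"ay":0,"az":0},
    {"gripper":85,"x":0,"y":0,"z":0,"ax":0,"ay":0,"az":0},
  ],
)

```text
clock: 22.57
position: [0.5942, -0.3022, 0.0986]
tcp_rot: [[-0.049, 0.999, -0.001], [0.999, 0.049, 0.001], [0.001, -0.001, -1.0]]
contact_force: [-0.5, -0.3, 0.4]
gripper_width: 0.085
finger_force: 0.0
```

```bash
python3 -c "
from h import *
plan(594.2,-302.6,31,2.7,1)
for n in('top','side'):
    im,d=imaging.get_image(n); np.savez(f'pics/{n}8.npz',im=im,d=d)
    K,T=load(n,'8')[2:];W=cloud(d,K,T)
    s=(abs(W[...,2]-.025)<.004)&(abs(W[...,0]-.429)<.06)&(abs(W[...,1]+.024)<.06); print('plate',s.sum(),rect(W[s]))
    m=(im.max(-1).astype(int)-im.min(-1)<40)&(abs(W[...,0]-.429)<.07)&(abs(W[...,1]+.024)<.07);print(rect(onplane(np.argwhere(m)[:,::-1],.025,K,T)))
"
```

```text
at [ 594.2 -302.2   98.6] yaw 2.8 tilt [-0.001  0.001 -1.   ] rows 1
[-0.5, 0.1, 67.6] az 0.0016
plate 300 (array([431.4, -30.9]), array([55.1, 72.3]), 18.8)
(array([566.1, -61.7]), array([1207.6, 1635.5]), -0.0)
plate 414 (array([428. , -24.4]), array([57.1, 94. ]), 18.7)
(array([432.7, -44.9]), array([ 70.5, 136.3]), 25.9)
```

The plate is at (428, −24.4), 18.7°, which is good. Now the bar.

Call:
drive_tool(
  increments=[
    {"gripper":85,"x":0,"y":0,"z":25,"ax":0,"ay":0,"az":0},
    {"gripper":85,"x":0,"y":0,"z":22,"ax":0,"ay":0,"az":0},
    {"gripper":85,"x":0,"y":0,"z":13,"ax":0,"ay":0,"az":0},
    {"gripper":85,"x":0,"y":0,"z":7,"ax":0,"ay":0,"az":0},
    {"gripper":70,"x":0,"y":0,"z":0,"ax":0,"ay":0,"az":0},
    {"gripper":60,"x":0,"y":0,"z":0,"ax":0,"ay":0,"az":0},
    {"gripper":50,"x":0,"y":0,"z":0,"ax":0,"ay":0,"az":0},
    {"gripper":42,"x":0,"y":0,"z":0,"ax":0,"ay":0,"az":0},
  ],
)

```text
clock: 23.33
position: [0.5955, -0.3031, 0.0338]
tcp_rot: [[-0.049, 0.999, 0.002], [0.999, 0.049, -0.001], [-0.001, 0.002, -1.0]]
contact_force: [0.1, -0.6, -0.1]
gripper_width: 0.0421
finger_force: 0.0
```

Call:
drive_tool(
  increments=[
    {"gripper":36,"x":0,"y":0,"z":0,"ax":0,"ay":0,"az":0},
    {"gripper":25,"x":0,"y":0,"z":0,"ax":0,"ay":0,"az":0},
    {"gripper":25,"x":0,"y":0,"z":0,"ax":0,"ay":0,"az":0},
    {"gripper":25,"x":0,"y":0,"z":0,"ax":0,"ay":0,"az":0},
    {"gripper":25,"x":0,"y":0,"z":0,"ax":0,"ay":0,"az":0},
  ],
)

```text
clock: 23.75
position: [0.5951, -0.3031, 0.0338]
tcp_rot: [[-0.049, 0.999, 0.001], [0.999, 0.049, -0.001], [-0.001, 0.001, -1.0]]
contact_force: [-1.8, 0.2, 6.6]
gripper_width: 0.0297
finger_force: 80.3
```

Call:
drive_tool(
  increments=[
    {"gripper":25,"x":0,"y":0,"z":-3,"ax":0,"ay":0,"az":0},
    {"gripper":25,"x":0,"y":0,"z":-12,"ax":0,"ay":0,"az":0},
    {"gripper":25,"x":0,"y":0,"z":-20,"ax":0,"ay":0,"az":0},
    {"gripper":25,"x":2,"y":-15,"z":-6,"ax":0,"ay":0,"az":0},
    {"gripper":25,"x":3.6,"y":-30,"z":0,"ax":0,"ay":0,"az":0},
    {"gripper":25,"x":3.6,"y":-30,"z":0,"ax":0,"ay":0,"az":0},
    {"gripper":25,"x":3.6,"y":-30,"z":0,"ax":0,"ay":0,"az":0},
    {"gripper":25,"x":3.6,"y":-30,"z":0,"ax":0,"ay":0,"az":0},
  ],
)

```text
clock: 24.42
position: [0.4576, -0.2925, 0.0736]
tcp_rot: [[-0.049, 0.999, -0.0], [0.999, 0.049, 0.0], [0.0, -0.0, -1.0]]
contact_force: [-0.1, 0.0, -6.2]
gripper_width: 0.0296
finger_force: 80.4
```

Call:
drive_tool(
  increments=[
    {"gripper":25,"x":3.6,"y":-30,"z":0,"ax":0,"ay":0,"az":0},
    {"gripper":25,"x":3.6,"y":-30,"z":0,"ax":0,"ay":0,"az":0},
    {"gripper":25,"x":3.6,"y":-30,"z":0,"ax":0,"ay":0,"az":0},
    {"gripper":25,"x":1.8,"y":-23,"z":0,"ax":0,"ay":0,"az":0},
    {"gripper":25,"x":0,"y":0,"z":0,"ax":0,"ay":0,"az":-0.054},
    {"gripper":25,"x":0,"y":0,"z":0,"ax":0,"ay":0,"az":-0.054},
    {"gripper":25,"x":0,"y":0,"z":0,"ax":0,"ay":0,"az":-0.054},
    {"gripper":25,"x":0,"y":0,"z":0,"ax":0,"ay":0,"az":0},
  ],
)

```text
clock: 25.08
position: [0.3456, -0.2862, 0.0739]
tcp_rot: [[-0.211, 0.978, 0.0], [0.978, 0.211, -0.0], [-0.0, 0.0, -1.0]]
contact_force: [-0.4, 0.6, -5.7]
gripper_width: 0.0299
finger_force: 80.8
```

Call:
drive_tool(
  increments=[
    {"gripper":25,"x":0,"y":0,"z":0,"ax":0,"ay":0,"az":0},
    {"gripper":25,"x":0,"y":0,"z":0,"ax":0,"ay":0,"az":0},
  ],
)

```text
clock: 25.25
position: [0.3458, -0.286, 0.0736]
tcp_rot: [[-0.208, 0.978, 0.0], [0.978, 0.208, -0.0], [-0.0, 0.0, -1.0]]
contact_force: [0.2, 0.5, -5.7]
gripper_width: 0.0295
finger_force: 80.8
```

```bash
python3 -c "
from h import *
plan(345.4,-286.3,37.8,12,1)
im,d=imaging.get_image('side'); np.savez('pics/side9.npz',im=im,d=d)
cv2.imwrite('pics/s9.png',cv2.resize(im[200:330,120:280,::-1],None,fx=4,fy=4,interpolation=cv2.INTER_CUBIC))
"
```

```text
at [ 345.8 -286.    73.6] yaw 12.0 tilt [ 0. -0. -1.] rows 1
[-0.2, -0.5, 35.8] az 0.0001
```

View pics/s9.png

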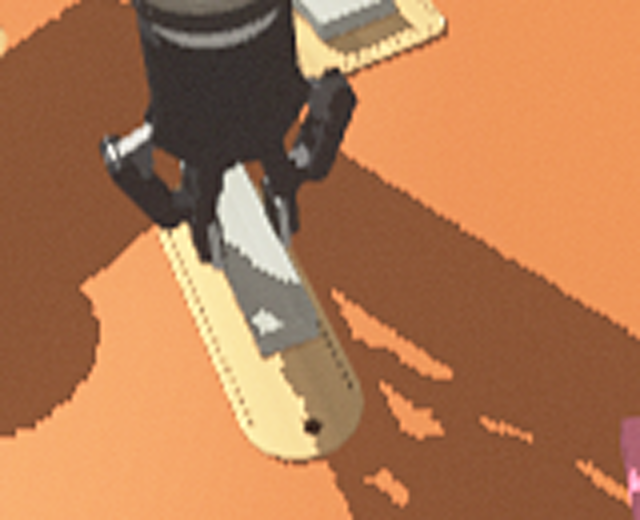

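The bar is level and lines up with the strap, with its end near (290,345). Lower it.

Call:
drive_tool(
  increments=[
    {"gripper":25,"x":0,"y":-0.5,"z":18,"ax":0,"ay":0,"az":0},
    {"gripper":25,"x":0,"y":0,"z":10,"ax":0,"ay":0,"az":0},
    {"gripper":25,"x":0,"y":0,"z":4,"ax":0,"ay":0,"az":0},
    {"gripper":25,"x":0,"y":0,"z":0,"ax":0,"ay":0,"az":0},
    {"gripper":25,"x":0,"y":0,"z":0,"ax":0,"ay":0,"az":0},
    {"gripper":25,"x":0,"y":0,"z":1,"ax":0,"ay":0,"az":0},
    {"gripper":25,"x":0,"y":0,"z":1,"ax":0,"ay":0,"az":0},
    {"gripper":25,"x":0,"y":0,"z":0,"ax":0,"ay":0,"az":0},
  ],
)

```text
clock: 25.97
position: [0.3454, -0.2862, 0.0396]
tcp_rot: [[-0.209, 0.978, 0.0], [0.978, 0.209, -0.0], [-0.001, 0.0, -1.0]]
contact_force: [0.3, 0.9, -5.4]
gripper_width: 0.0297
finger_force: 80.7
```

Call:
drive_tool(
  increments=[
    {"gripper":25,"x":0,"y":0,"z":0.7,"ax":0,"ay":0,"az":0},
    {"gripper":25,"x":0,"y":0,"z":0,"ax":0,"ay":0,"az":0},
    {"gripper":25,"x":0,"y":0,"z":0,"ax":0,"ay":0,"az":0},
  ],
)

```text
clock: 26.22
position: [0.3452, -0.2861, 0.0387]
tcp_rot: [[-0.209, 0.978, 0.0], [0.978, 0.209, -0.0], [-0.0, 0.0, -1.0]]
contact_force: [-0.3, 0.4, -6.7]
gripper_width: 0.0299
finger_force: 80.7
```

Call:
drive_tool(
  increments=[
    {"gripper":25,"x":0,"y":0,"z":0.6,"ax":0,"ay":0,"az":0},
    {"gripper":25,"x":0,"y":0,"z":0.6,"ax":0,"ay":0,"az":0},
    {"gripper":25,"x":0,"y":0,"z":0,"ax":0,"ay":0,"az":0},
    {"gripper":25,"x":0,"y":0,"z":0,"ax":0,"ay":0,"az":0},
  ],
)

```text
clock: 26.55
position: [0.3453, -0.2861, 0.0378]
tcp_rot: [[-0.209, 0.978, 0.0], [0.978, 0.209, -0.0], [-0.0, 0.0, -1.0]]
contact_force: [-1.8, 0.8, 0.1]
gripper_width: 0.0297
finger_force: 81.5
```

The bar's weight is on the template. Release, lift clear and verify.

Call:
drive_tool(
  increments=[
    {"gripper":45,"x":0,"y":0,"z":0,"ax":0,"ay":0,"az":0},
    {"gripper":70,"x":0,"y":0,"z":0,"ax":0,"ay":0,"az":0},
    {"gripper":85,"x":0,"y":0,"z":0,"ax":0,"ay":0,"az":0},
    {"gripper":85,"x":0,"y":0,"z":0,"ax":0,"ay":0,"az":0},
    {"gripper":85,"x":0,"y":0,"z":-10,"ax":0,"ay":0,"az":0},
    {"gripper":85,"x":0,"y":0,"z":-35,"ax":0,"ay":0,"az":0},
    {"gripper":85,"x":0,"y":0,"z":-38,"ax":0,"ay":0,"az":0},
    {"gripper":85,"x":0,"y":0,"z":-38,"ax":0,"ay":0,"az":0},
  ],
)

```text
clock: 27.22
position: [0.3448, -0.2856, 0.1596]
tcp_rot: [[-0.209, 0.978, -0.001], [0.978, 0.209, 0.001], [0.002, -0.001, -1.0]]
contact_force: [1.1, -1.1, -0.2]
gripper_width: 0.0846
finger_force: 0.0
```

Call:
drive_tool(
  increments=[
    {"gripper":85,"x":0,"y":35,"z":0,"ax":0,"ay":0,"az":0},
    {"gripper":85,"x":0,"y":35,"z":0,"ax":0,"ay":0,"az":0},
    {"gripper":85,"x":0,"y":35,"z":0,"ax":0,"ay":0,"az":0},
    {"gripper":85,"x":0,"y":35,"z":0,"ax":0,"ay":0,"az":0},
    {"gripper":85,"x":0,"y":35,"z":0,"ax":0,"ay":0,"az":0},
    {"gripper":85,"x":0,"y":35,"z":0,"ax":0,"ay":0,"az":0},
    {"gripper":85,"x":0,"y":0,"z":0,"ax":0,"ay":0,"az":0},
    {"gripper":85,"x":0,"y":0,"z":0,"ax":0,"ay":0,"az":0},
  ],
)

```text
clock: 27.88
position: [0.5516, -0.2412, 0.1577]
tcp_rot: [[-0.212, 0.977, -0.0], [0.977, 0.212, 0.0], [0.0, -0.0, -1.0]]
contact_force: [-0.7, 0.3, 0.3]
gripper_width: 0.0853
finger_force: 0.0
```

```bash
python3 -c "
from h import *
for n in('top','side'):
    im,d=imaging.get_image(n); np.savez(f'pics/{n}10.npz',im=im,d=d)
    W=cloud(d,*load(n,'10')[2:])
    for k,z,x,y,rx,ry in(('bar',.027,.345,-.286,.05,.09),('plate',.025,.429,-.024,.05,.06),('disc',.027,.583,.276,.04,.04),('knob',.047,.35,.322,.03,.03)):
        s=(abs(W[...,2]-z)<.005)&(abs(W[...,0]-x)<rx)&(abs(W[...,1]-y)<ry); print(n,k,s.sum(),rect(W[s]) if s.sum()>4 else '')
cv2.imwrite('pics/s10.png',cv2.resize(im[80:330,110:360,::-1],(600,600),interpolation=cv2.INTER_CUBIC))
"
```

```text
top bar 9 (array([ 348.4, -352.6]), array([6.5, 9.4]), 78.2)
top plate 504 (array([428.7, -23.1]), array([55.3, 88.9]), 18.8)
top disc 220 (array([582.6, 275.4]), array([50.7, 51.2]), -88.9)
top knob 27 (array([350.2, 322.5]), array([14.9, 15.8]), -40.9)
side bar 707 (array([ 344.5, -286.3]), array([ 32.4, 142.2]), 12.1)
side plate 436 (array([427., -23.]), array([56.7, 92.4]), 19.1)
side disc 109 (array([582.2, 274.2]), array([50.7, 53.3]), -7.8)
side knob 13 (array([347.9, 320.4]), array([12.6, 13.3]), 84.7)
```

View pics/s10.png

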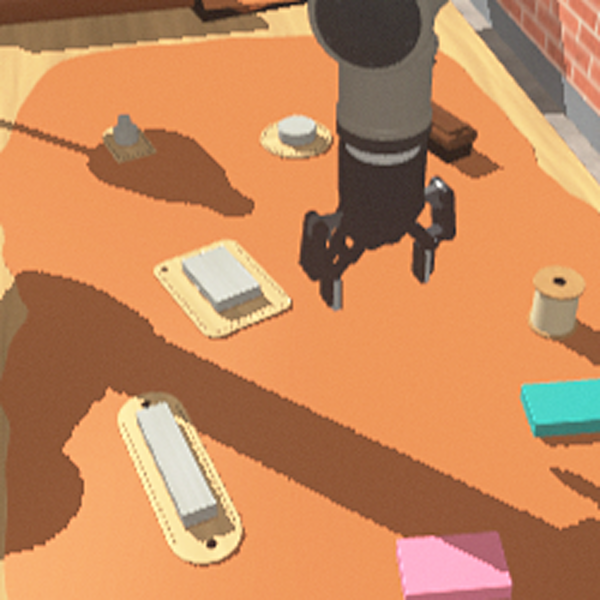

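All four weights lie centred and flat on their templates: bar (178,465), plate (222,275), disc (297,130), knob (125,135). The arm is clear of them.

```bash
python3 -c "
from rig import job; print(job.hand_in())"
```

```text
the job is handed in; nothing more can be done
None
```

The job is handed in: all four weights lie flat on their own templates, within about 3 mm of centre and 2° of their direction by my camera measurements, with the brush and spool never touched; the hand-in returned no verdict.

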